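# Fit a relay module on the rail of the microscope's control board

## Task

Take the loose relay module from the bench, hook its lip under the upper edge of the sloping rail in the free stretch between terminal blocks and end stop, and tilt it down until its foot clip snaps under the lower edge. Then slide the end stop along the rail to close the module up against the terminal blocks, with no visible gap on either side, and leave the other things on the bench alone.

Things in the scene. Friction and masses are not known exactly. Their poses are not given: they have to be found in the camera images.
- module: Loose relay module, grey plastic, 0.1 to 0.18 kg, a stepped block, lying level on its lip and feet. Origin mid of its lowest face; x along its length to the lip end, y across, z up. Sizes in mm: body x -31..31, y -15..15, z 11..41; top block x -20..20, y -15..15, z 41..61 (grip its sides, 30 apart). Flat shoulders at z 41 at both ends may be pressed. Flat seat underneath at z 11.
- module_lip (a point): Inner corner of the module's rigid hook lip, module (21, 0, 11) mm. The leg goes down from the seat (z 11) to z 0 at x 21..27, 28 wide; at its bottom a tooth 4 thick (z 0..4) points back to x 17. So the slot under the seat is 7 high, 4 deep and takes the 4 mm flange at tilts up to 30 degrees. When home, this point is at about rail (20, y, 0) mm.
- module_foot (a point): Point on the seat plane at the module's foot end, module (-21, 0, 11) mm; home at about rail (-22, y, 0) mm. Two rigid feet stand here (x -30..-22, z 0..11) with the spring clip between them. With the lip hooked and the foot let go, the foot rests on the clip, module tilted about 0.15 to 0.2 rad.
- foot_clip (a joint): Black spring clip between the module's feet, 12 mm wide. 0 = sprung home, up to 0.0065 m = pushed outward (module -x). At 0 its tooth tip is at module x -17 and its flat top at z 6 goes under the flange; its underside slopes outward to x -20.5 near z 1, so pressing the foot down on the rail's edge cams it out 2 to 3 mm until it snaps. Takes 5 to 15 N of push at the foot.
- rail: Steel top-hat rail on a sloping white board (170 x 320 mm). Origin mid-length on the flange's top face; x up the slope (20 degrees, away from the robot), y along the rail to the left, z square out of the board. Flange x -20..20 mm, 4 thick, y -145..145, overhangs a 22 mm web by 9 each side; its top is 20 above the board. Home, module axes = rail axes, module origin at rail (-1 to 2, y, -11) mm.
- terminal_face (a point): Rail (0, 75, 15) mm: middle of the end face, looking along rail -y into the free stretch, of the fixed row of grey terminal blocks (rail y 75..135, x -28..28, z 0..34 mm). Axes as the rail's.
- end_stop (a joint): Black end stop sliding on the rail; value in m, grows towards rail +y, 0 to 0.175, at the start 0 to 0.03. 1.5 N of friction, stays where left. Middle of its thickness at rail y = -125 mm + value. Block 14 mm thick along y, x -25..25, z 0..32 mm, with a tab x -12..12 up to z 46. A snapped-on module slides along the rail when the stop pushes it.
- stop_face (a point): Middle of the end stop's face towards the module (rail +y): 7 mm from the middle of its thickness, 15 mm above the flange's top. The opposite face, 14 mm behind it, is free to be pushed.
- dish_stack: Bystander: stack of five clear dishes, 60 diameter x 70 mm high, origin under its centre.
- dish: Bystander: single clear dish, 60 diameter x 14 mm, origin under its centre.
- bottle: Bystander: amber bottle with white cap, 56 diameter x 125 mm, origin under its centre.
- adaptor: Bystander: plain smooth grey power adaptor, 75 x 45 x 30 mm, with no lip, step or clip, origin under its centre.
- driver: Bystander: screwdriver, 160 mm, lying along its x axis.
There are look-alikes about, which are no part of the job. What is shaped like the module but pink or red is not meant.

How it is judged (in metres and radians):
On the way, in this order (a step that is already met when the one before it is completed fails the run):
1. the module's lip is hooked on the rail's upper edge while its foot is still raised (tilted by more than 0.12 rad) (x of module_lip in the frame of rail between 0.015 and 0.0255 m and x of module_lip in the frame of rail below 0.0235 m and z of module_lip in the frame of rail between -0.004 and 0.006 m and angle between the z axis of module and the z axis of rail, either way round between 0.12 and 0.7 rad and angle between the y axis of module and the y axis of rail, either way round below 0.2 rad and z of module_foot in the frame of rail above 0.004 m), for 0.1 s.
2. the module is tilted home and its foot clip has snapped under the rail's lower edge (x of module_lip in the frame of rail between 0.015 and 0.0255 m and z of module_lip in the frame of rail between -0.0025 and 0.004 m and z of module_foot in the frame of rail between -0.0025 and 0.003 m and angle between the z axis of module and the z axis of rail, either way round below 0.1 rad and angle between the y axis of module and the y axis of rail, either way round below 0.1 rad and value of joint foot_clip below 0.0015 m), for 0.2 s.
At the end, for the whole second after the job is handed in: The module sits home on the rail, lip at the upper edge, seat within 4 mm (lip) and 3 mm (foot) of the flange top and parallel within 0.1 rad, clip sprung back to within 1.5 mm; gap to the terminals at most 4 mm, to the end stop at most 3.5 mm; all at rest (all of step 2 and y of stop_face in the frame of module above -0.0185 m and y of module in the frame of terminal_face above -0.019 m and linear speed of module below 0.02 m/s and velocity of joint end_stop below 0.01 m/s); the robot touches nothing.
It fails at once if the stack of dishes is moved by more than 30 mm (distance of dish_stack from where it was at the start of the episode above 0.03 m).
It fails at once if the single dish is moved by more than 30 mm (distance of dish from where it was at the start of the episode above 0.03 m).
It fails at once if the bottle is moved by more than 30 mm (distance of bottle from where it was at the start of the episode above 0.03 m).
It fails at once if the power adaptor is moved by more than 30 mm (distance of adaptor from where it was at the start of the episode above 0.03 m).
It fails at once if the screwdriver is moved by more than 30 mm (distance of driver from where it was at the start of the episode above 0.03 m).
It also fails if it takes over 50 s, if anything falls off the work surface, if the arm or the gripper's body presses on something with over 40 N, if the wrist force passes 120 N, or if a joint passes its speed limit or range.

## Robot

A 6-joint arm with a two-finger parallel gripper is mounted at the origin on the work surface. World frame = base frame: x ahead of the robot, y to its left, z up, the work surface at z = 0. Lengths are in mm, angles in rad, forces in N, time in s.
With the tool pointing down it reaches from about 300 to 775 mm from the base axis. Payload 14.6 kg.
Tool frame: the origin (TCP) lies midway between the tips of the shut fingers; the grasp point (between the pads) lies manip.grasp_offset behind it (manip.grasp_offset is the distance from the TCP to the grasp point, in mm); z points along the fingers, y is the direction in which the jaws open and shut (so a half turn about z gives the same grasp; the last joint's range is limited). The gripper opens to 94 mm and grips with 3 to 60 N. Pads are 16 mm wide; open, the fingers measure 119 mm over their backs; the gripper's body (75 mm by 177 mm) begins 78 mm behind the grasp point.
Start: joints at [-1.187, 0.3, 1.521, -0, 1.321, -0.067], TCP at [239.619, -495.047, 205.446] pointing down, gripper open.
Joint ranges: [-3.03, 3.03], [-0.79, 2.21], [0.23, 2.52], [-1.04, 4.18], [0, 3.07], [-2.55, 2.55]. Speed limits (rad/s): [2.22, 2.22, 2.57, 3.14, 3.14, 3.14].

## Interface

Orientations are given as [roll, pitch, yaw] about the fixed x, y, z axes, in that order (R = Rz(yaw) Ry(pitch) Rx(roll)).
In Python, from cell import monitor, vision, order, manip gives the robot as it stands.
- The arm moves only by the shell command python3 -m jog 'ROWS' [FORCE]. ROWS is JSON, a list of rows, each a list of 7 numbers: the shift along the tool's x, y, z in cm, then the turn, a rotation vector about the tool's x, y, z in rad, then the opening in per cent of the stroke, from 0 (shut) to 100 (fully open). In form: [[tx, ty, tz, rx, ry, rz, jaw], ...]. A call has 1 to 8 rows; each row shifts and turns the commanded pose from where the row before left it, along the tool's axes as they then stand; what a row does not reach is not made up. A row lasts 1/10 s, in which the tool goes at most 50 mm and 8.59 degrees, less where a joint would pass 70% of its speed; a pose out of reach is approached as far as the arm can. A call is refused whole if a number of a shift passes 5 or a number of a turn 0.15, either way. A call with a gripper value outside its range is refused whole. The fingers move at their own pace and stop on an object; FORCE is the grip in N (left out, the last holds). Time passes only in rows, so rows that do not move let the fingers close. It gives the time, the measured TCP pose, the force and the opening at its end, in the units of the state.
- monitor.read_state(): the state, without advancing time (a new reading comes with each control period).
- vision.camera(name): name is "scene" or "side" or "wrist"; returns a dict with "color" (384x512x3 uint8, blue, green, red), "fx", "fy", "cx", "cy" (pixels), "cam_to_world" (4x4, takes a point from camera to world coordinates); the wrist camera has in their place "tool_from_camera" (4x4, takes a point from camera to tool coordinates, whose origin is the TCP and whose axes are the flange's). Camera axes: x right, y down, z forward; pixel columns grow to the right and rows downward; lengths in mm; the calibration is good to about 2 mm. A picture is of the moment at which its call begins: read the wrist's pose just before it. There is no depth.
- order.sign_off(): hands the job in, once; it reports no verdict.
The state is a dict: "clock": time; "joints": joint angles; "qd": joint speeds; "effort": joint torques, N m; "eef_pos": TCP position; "eef_rot": TCP orientation; "wrist_force": force on the tool from outside, world axes, zero at the start; "moment": the same for the moment, N m; "finger_gap": finger opening in mm.
Only numpy, scipy, OpenCV 4.12 (cv2) and the standard library are available. Lean on these libraries where they do the work, as an engineer would, in place of code of your own. Each camera call takes 0.05 s, during which the arm holds its last target.

## Working session

There is one attempt and no reset: what is moved stays moved. The work goes in short steps, Python scripts to look and compute and a shell command to move; the robot and the scene stay as the last step left them, time stands still between calls to the robot, and variables do not carry over. Pictures are saved under pics/ and viewed, and the job is handed in when it is done.

```bash
ls; mkdir -p pics; python3 - <<'E'
from cell import monitor, vision, order, manip
import cv2, numpy as np
print(manip.grasp_offset, monitor.read_state())
for n in ["scene","side","wrist"]:
    c=vision.camera(n); cv2.imwrite(f"pics/{n}0.png",c["color"])
    print(n,{k:(np.round(v,3).tolist() if k!="color" else v.shape) for k,v in c.items()})
E
```

```text
pics
18.8 {'clock': 0.0, 'joints': array([-1.18664150e+00,  3.00481299e-01,  1.52157908e+00, -1.01484081e-05,
        1.32069772e+00, -6.66135767e-02]), 'qd': array([ 0.00068561, -0.00032816, -0.00078135,  0.00139495,  0.0001429 ,
       -0.00046634]), 'effort': array([ 1.38875846e-03, -5.31807160e+01, -3.52741778e+01,  7.08541065e-02,
        2.43660092e-02, -9.13317012e-05]), 'eef_pos': array([ 239.50132635, -494.8241278 ,  204.88158249]), 'eef_rot': array([-3.14042913e+00, -6.77694645e-05,  4.50770879e-01]), 'wrist_force': array([ 0.08267834,  0.45223219, -0.66531083]), 'moment': array([ 0.04306582,  0.06667506, -0.05442118]), 'finger_gap': 94.21139919656227}
scene {'color': (384, 512, 3), 'fx': 427.465, 'fy': 427.465, 'cx': 252.147, 'cy': 196.11, 'cam_to_world': [[0.864, 0.382, -0.328, 969.639], [0.504, -0.672, 0.543, -753.978], [-0.014, -0.634, -0.773, 1138.065], [0.0, 0.0, 0.0, 1.0]]}
side {'color': (384, 512, 3), 'fx': 443.281, 'fy': 443.281, 'cx': 256.801, 'cy': 192.348, 'cam_to_world': [[-0.787, -0.357, 0.503, -81.529], [-0.617, 0.463, -0.636, 742.015], [-0.006, -0.811, -0.584, 811.442], [0.0, 0.0, 0.0, 1.0]]}
wrist {'color': (384, 512, 3), 'fx': 282.137, 'fy': 282.137, 'cx': 256.206, 'cy': 190.782, 'tool_from_camera': [[0.001, -0.959, -0.284, 82.989], [1.0, 0.0, 0.001, 1.007], [-0.001, -0.284, 0.959, -179.891], [0.0, 0.0, 0.0, 1.0]]}
```

View pics/scene0.png

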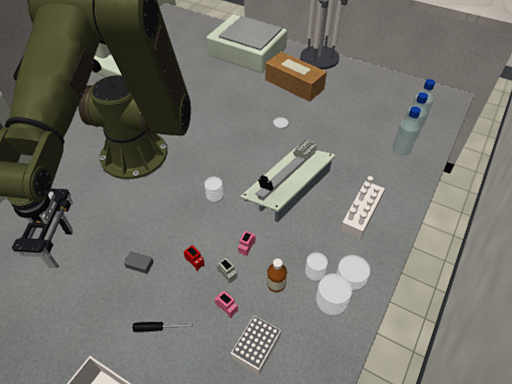

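View pics/side0.png

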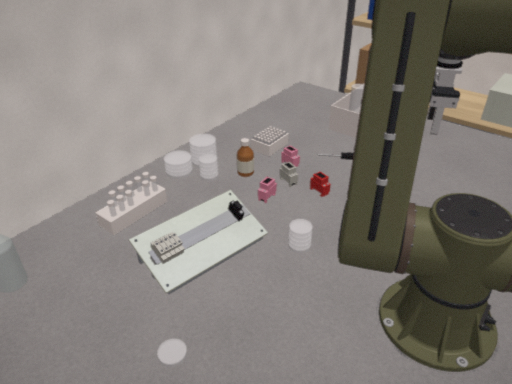

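View pics/wrist0.png

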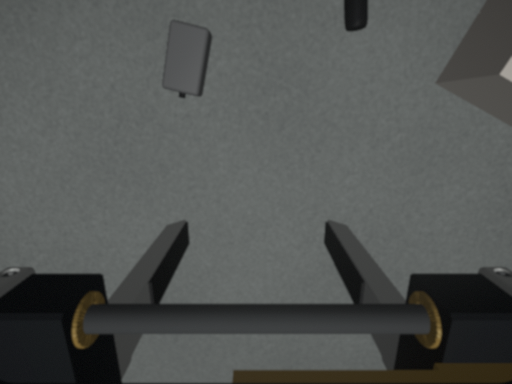

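The scene shows the grey module at about (227,268) and in the side view at about (289,173). A pink one sits on either side of it and a red one at (195,257). The rail and board are at scene (290,180) and side (200,238). I'll zoom in on these.

```bash
python3 - <<'E'
import cv2
a=cv2.imread("pics/scene0.png");b=cv2.imread("pics/side0.png")
def z(im,x,y,w,h,s,n): cv2.imwrite(n,cv2.resize(im[y:y+h,x:x+w],None,fx=s,fy=s,interpolation=cv2.INTER_CUBIC))
z(a,170,220,100,75,8,"pics/z1.png");z(b,250,130,100,75,8,"pics/z2.png")
z(a,235,130,105,95,6,"pics/z3.png");z(b,125,185,150,105,5,"pics/z4.png")
E
```

```text
(no output)
```

View pics/z1.png

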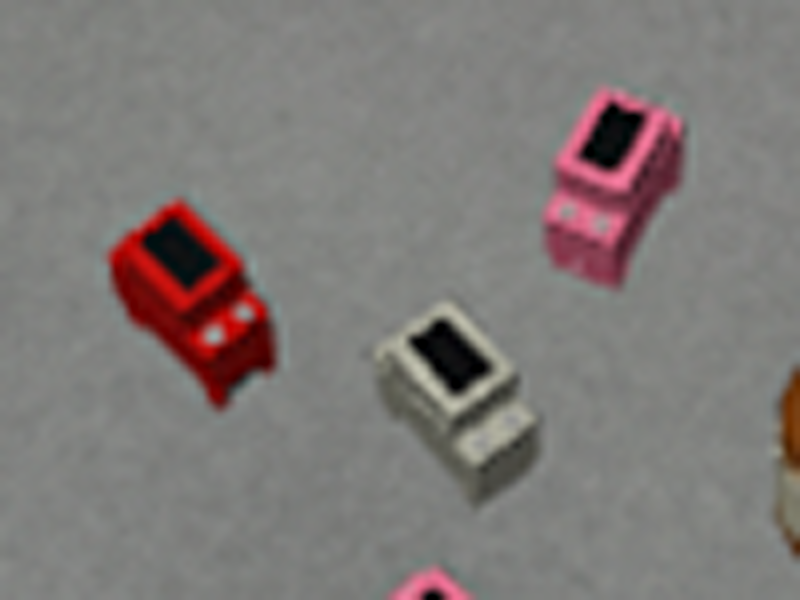

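View pics/z2.png

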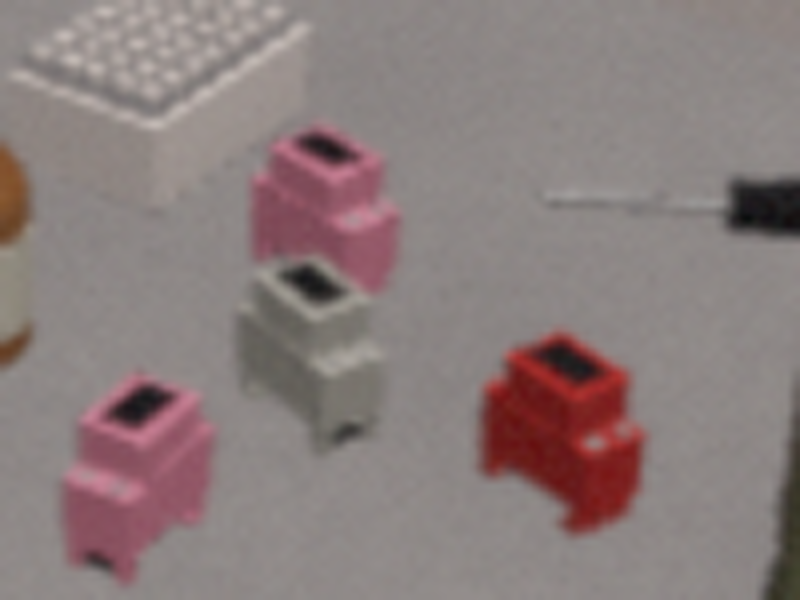

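View pics/z3.png

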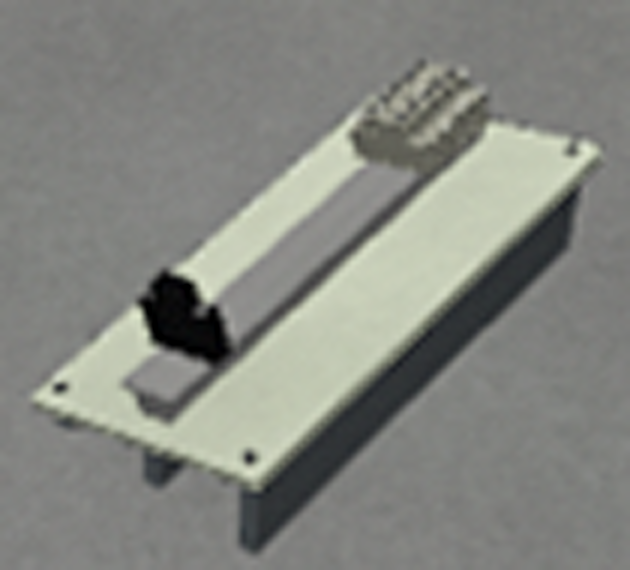

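View pics/z4.png

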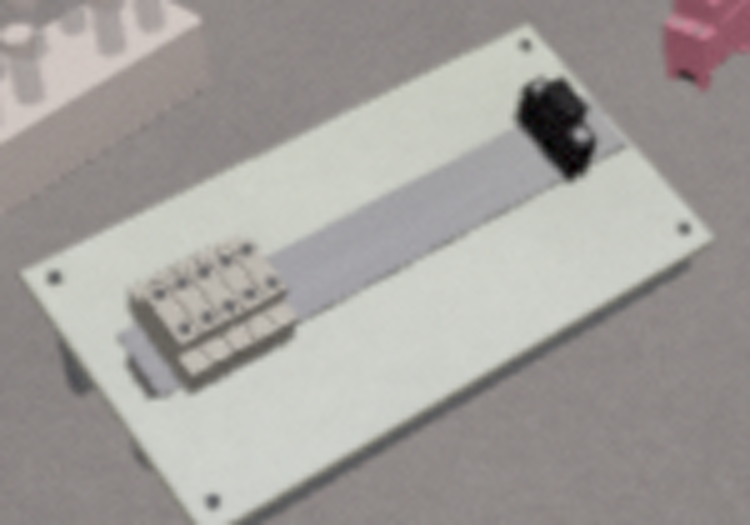

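```bash
cat > h.py <<'E'
import numpy as np, json
from cell import vision
import os
def cams():
    if not os.path.exists("cam.json"):
        d={}
        for n in("scene","side"):
            c=vision.camera(n); d[n]=[c["fx"],c["fy"],c["cx"],c["cy"],c["cam_to_world"].tolist()]
        json.dump(d,open("cam.json","w"))
    return json.load(open("cam.json"))
C=cams()
def ray(n,u,v):
    fx,fy,cx,cy,T=C[n];T=np.array(T)
    d=T[:3,:3]@np.array([(u-cx)/fx,(v-cy)/fy,1]);return T[:3,3],d/np.linalg.norm(d)
def tri(a,b):
    o1,d1=ray("scene",*a);o2,d2=ray("side",*b)
    s=np.linalg.lstsq(np.c_[d1,-d2],o2-o1,rcond=None)[0]
    p,q=o1+s[0]*d1,o2+s[1]*d2
    return (p+q)/2,np.linalg.norm(p-q)
def onz(n,u,v,z):
    o,d=ray(n,u,v);return o+d*(z-o[2])/d[2]
def proj(n,p):
    fx,fy,cx,cy,T=C[n];q=np.linalg.inv(np.array(T))@np.r_[p,1]
    return np.array([fx*q[0]/q[2]+cx,fy*q[1]/q[2]+cy])
E
python3 - <<'E'
from h import *
np.set_printoptions(precision=1,suppress=True)
A=lambda x,y,s,ox,oy:((x+.5)/s-.5+ox,(y+.5)/s-.5+oy)
z3=lambda x,y:A(x,y,6,235,130); z4=lambda x,y:A(x,y,5,125,185)
z1=lambda x,y:A(x,y,8,170,220); z2=lambda x,y:A(x,y,8,250,130)
for n,a,b in [("hole-yU",(249,457),(526,45)),("hole-yL",(60,387),(684,229)),("hole+yU",(572,148),(55,277)),
 ("corner-yU",(255,487),(527,22)),("corner-yL",(33,400),(713,237)),("corner+yU",(603,153),(20,272)),
 ("rail-yL",(125,385),(625,143)),]:
    print(n,*tri(z3(*a),z4(*b)))
print(tri(z4(0,0),z4(0,0))) if 0 else None
# module top corners z=61
for p in [(447,302),(378,352),(455,424),(518,378)]: print("mod scene",onz("scene",*z1(*p),61))
for p in [(308,258),(256,280),(318,320),(370,300)]: print("mod side",onz("side",*z2(*p),61))
E
```

```text
hole-yU [605.6  -6.   78.1] 2.637252681562464
hole-yL [473.1  19.9  29.2] 2.633804128946854
hole+yU [660.6 285.1  79.6] 1.6236057076768242
corner-yU [618.4 -22.4  79.2] 3.546379208014877
corner-yL [461.6   9.1  22.2] 2.596463387107221
corner+yU [677.8 292.3  78.2] 3.0969502484291906
rail-yL [518.   14.7  63.2] 1.8030801614699086
mod scene [ 560.7 -236.4   61. ]
mod scene [ 550.3 -266.4   61. ]
mod scene [ 590.2 -277.3   61. ]
mod scene [ 599.8 -250.3   61. ]
mod side [ 589.  -268.1   61. ]
mod side [ 595.9 -242.    61. ]
mod side [ 559.8 -232.9   61. ]
mod side [ 551.8 -257.3   61. ]
```

```bash
python3 - <<'E'
from h import *
np.set_printoptions(precision=1,suppress=True)
print("bottle",onz("scene",278,263,125),onz("side",245,142,125), tri((278,263),(245,142)))
E
python3 -m jog '[[4.5,-0.8,0,0,0,0,55],[4.5,-0.8,0,0,0,0,55],[4.5,-0.8,0,0,0,0,55],[4.5,-0.8,0,0,0,0,55],[4.5,-0.8,0,0,0,0,55],[4.5,-0.8,0,0,0,0,55],[4.5,-0.8,0,0,0,0,55],[4.5,-0.8,0,0,0,0,55]]'
python3 -m jog '[[4.5,-0.8,0,0,0,0,55],[0,0,0,0,0,0.15,55],[0,0,0,0,0,0.15,55],[0,0,0,0,0,0.15,55],[0,0,0,0,0,0.15,55],[0,0,0,0,0,0.15,55],[0,0,0,0,0,0,55],[0,0,0,0,0,0,55]]'
python3 - <<'E'
from cell import monitor,vision
import cv2,pickle
s=monitor.read_state();c=vision.camera("wrist");pickle.dump((s,c),open("w1.pkl","wb"))
print(s["eef_pos"],s["eef_rot"],s["joints"]);cv2.imwrite("pics/w1.png",c["color"])
E
```

```text
bottle [ 718.6 -211.3  125. ] [ 706.6 -196.4  125. ] (array([ 716.3, -207.2,  116.9]), np.float64(0.8140041579325056))
clock: 1.05
eef_pos: [537.1, -279.2, 205.4]
eef_rot: [3.142, -0.0, 0.451]
wrist_force: [-0.1, -0.7, 0.3]
finger_gap: 51.8
clock: 1.85
eef_pos: [572.8, -253.8, 205.3]
eef_rot: [-3.142, 0.0, -0.295]
wrist_force: [0.6, -0.4, 0.7]
finger_gap: 51.8
[ 572.77817427 -253.76910945  205.33459497] [-3.14154891e+00  1.72850293e-04 -2.94550559e-01] [-4.75519279e-01  4.72912532e-01  1.28370354e+00  1.21228936e-05
  1.38515448e+00  1.38982537e+00]
```

View pics/w1.png

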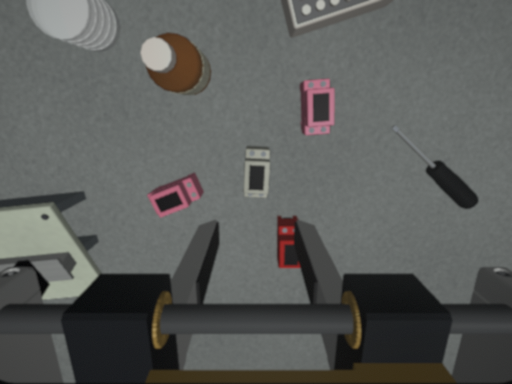

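The wrist view shows the grey module at (257,172), nearly aligned, with its lip shoulder at the top of the image. I'll measure its edges now.

```bash
cat >> h.py <<'E'
from scipy.spatial.transform import Rotation as Ro
def wray(s,c,u,v):
    T=np.array(c["tool_from_camera"]);R=Ro.from_euler("xyz",s["eef_rot"]).as_matrix()
    d=R@T[:3,:3]@np.array([(u-c["cx"])/c["fx"],(v-c["cy"])/c["fy"],1]);return R@T[:3,3]+np.array(s["eef_pos"]),d
def wproj(s,c,p):
    T=np.array(c["tool_from_camera"]);R=Ro.from_euler("xyz",s["eef_rot"]).as_matrix()
    q=T[:3,:3].T@(R.T@(np.array(p)-s["eef_pos"])-T[:3,3]);return np.array([c["fx"]*q[0]/q[2]+c["cx"],c["fy"]*q[1]/q[2]+c["cy"]])
def wonz(s,c,u,v,z):
    o,d=wray(s,c,u,v);return o+d*(z-o[2])/d[2]
E
python3 - <<'E'
from h import *
import pickle,cv2
np.set_printoptions(precision=2,suppress=True)
s,c=pickle.load(open("w1.pkl","rb"));im=c["color"]
x0,y0=232,138
cr=im[y0:y0+75,x0:x0+55];cv2.imwrite("pics/w1z.png",cv2.resize(cr,None,fx=8,fy=8,interpolation=cv2.INTER_CUBIC))
dark=(cr.max(2)<50).astype(np.uint8)
n,l,st,ce=cv2.connectedComponentsWithStats(dark);k=1+st[1:,4].argmax();print(st[k],ce[k]+[x0,y0])
r=cv2.minAreaRect(np.argwhere(l==k)[:,::-1].astype(np.float32));print(r)
print("win centre world",wonz(s,c,*(ce[k]+[x0,y0]),61))
E
```

```text
[ 18  29  13  22 252] [256.08 177.4 ]
((24.103981018066406, 39.440269470214844), (11.57430648803711, 21.35260009765625), 3.8140745162963867)
win centre world [ 576.57 -255.8    61.  ]
```

View pics/w1z.png

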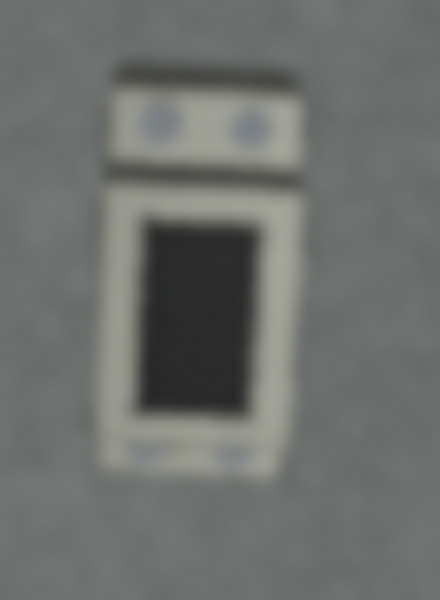

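```bash
python3 - <<'E'
from h import *
import pickle
np.set_printoptions(precision=2,suppress=True)
s,c=pickle.load(open("w1.pkl","rb"))
f=lambda x,y:(232+(x+.5)/8-.5,138+(y+.5)/8-.5)
P=[wonz(s,c,*f(*p),61) for p in[(105,185),(302,187),(291,437),(101,437)]]
W=[wonz(s,c,*f(*p),61) for p in[(150,225),(262,225),(247,412),(137,412)]]
for Q in(P,W):
    Q=np.array(Q);a=Q[0]-Q[3];b=Q[1]-Q[2];e=Q[0]-Q[1];g=Q[3]-Q[2]
    print(Q.mean(0),[np.arctan2(v[1],v[0]) for v in(a,b)],[np.arctan2(-v[0],v[1]) for v in(e,g)],[np.linalg.norm(v) for v in(a,b,e,g)])
R=Ro.from_euler("xyz",s["eef_rot"]).as_matrix()
print(R.T@(np.array(P).mean(0)-s["eef_pos"]))
E
```

```text
[ 577.16 -256.54   61.  ] [np.float64(-0.3212130926423033), np.float64(-0.3242600506025872)] [np.float64(-0.3043841791664411), np.float64(-0.2942374502525766)] [np.float64(38.23074707548045), np.float64(37.943617500939645), np.float64(28.612620438734996), np.float64(28.503326479147447)]
[ 576.31 -256.16   61.  ] [np.float64(-0.3681421145647643), np.float64(-0.3646105928881312)] [np.float64(-0.29413768202822205), np.float64(-0.29422539723220925)] [np.float64(28.489329591333203), np.float64(28.483496181934083), np.float64(16.347120420308013), np.float64(16.447879473032998)]
[  5.02   1.38 144.33]
```

```bash

python3 -m jog '[[-0.1,0.15,0,0,0,0.035,55],[0,0,4,0,0,0,55],[0,0,4,0,0,0,55],[0,0,4,0,0,0,55],[0,0,4,0,0,0,55],[0,0,1.4,0,0,0,55],[0,0,0,0,0,0,55]]'
python3 - <<'E'
from cell import monitor,vision
import cv2,pickle
s=monitor.read_state();c=vision.camera("wrist")
print(s["eef_pos"],s["eef_rot"],s["wrist_force"]);cv2.imwrite("pics/w2.png",c["color"])
E
```

```text
clock: 2.6
eef_pos: [570.7, -254.6, 30.0]
eef_rot: [-3.141, 0.003, -0.332]
wrist_force: [-0.1, 0.1, 0.4]
finger_gap: 51.8
[ 570.7041807  -254.58941096   30.04621835] [-3.14114390e+00  3.06082115e-03 -3.32467202e-01] [-0.05151253  0.12693039  0.37591447]
```

View pics/w2.png

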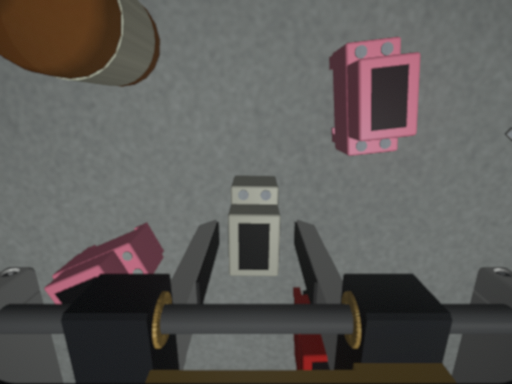

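The fingers straddle the module, whose top face is centred at about (255,243). Closing now.

```bash

python3 -m jog '[[0,0,0,0,0,0,20],[0,0,0,0,0,0,20],[0,0,0,0,0,0,20],[0,0,0,0,0,0,20],[0,0,0,0,0,0,20]]' 45
python3 -m jog '[[0,0,-2,0,0,0,20],[0,0,-4,0,0,0,20],[0,0,-4,0,0,0,20],[0,0,-4,0,0,0,20],[0,0,-4,0,0,0,20],[0,0,0,0,0,0,20]]'
python3 - <<'E'
from cell import monitor,vision
import cv2,pickle
s=monitor.read_state();c=vision.camera("wrist");pickle.dump((s,c),open("w3.pkl","wb"))
print(s["eef_pos"],s["eef_rot"],s["wrist_force"]);cv2.imwrite("pics/w3.png",c["color"])
im=c["color"][180:300,200:310];cv2.imwrite("pics/w3z.png",cv2.resize(im,None,fx=5,fy=5,interpolation=cv2.INTER_CUBIC))
E
```

```text
clock: 3.15
eef_pos: [572.0, -255.1, 32.7]
eef_rot: [3.141, -0.002, -0.334]
wrist_force: [-0.5, 1.1, 6.9]
finger_gap: 29.8
clock: 3.75
eef_pos: [572.9, -255.7, 217.8]
eef_rot: [3.14, -0.009, -0.334]
wrist_force: [0.5, 0.3, -1.2]
finger_gap: 29.7
[ 572.89993248 -255.68805629  217.7625938 ] [ 3.14023379 -0.00915508 -0.33405967] [ 0.50603578  0.26496051 -1.24108982]
```

View pics/w3.png

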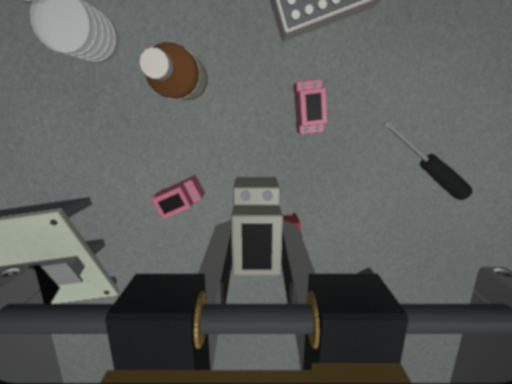

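View pics/w3z.png

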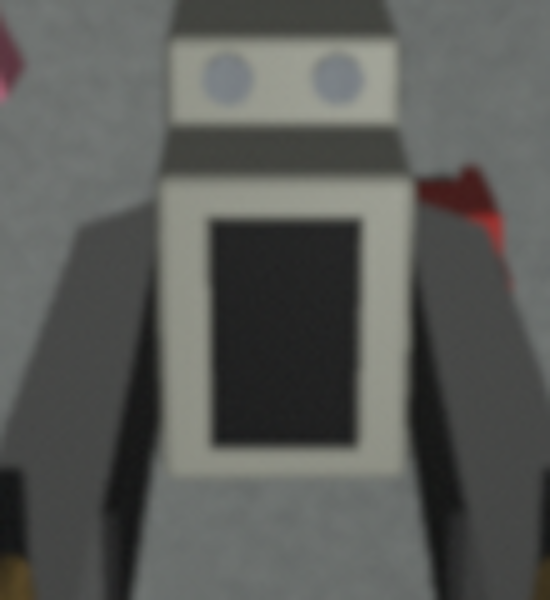

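```bash
cat > pnp.py <<'E'
from h import *
import cv2
def modpose(c,pts3,pix):
    K=np.array([[c["fx"],0,c["cx"]],[0,c["fy"],c["cy"]],[0,0,1]])
    ok,rv,tv=cv2.solvePnP(np.array(pts3,float),np.array(pix,float),K,None)
    pr=cv2.projectPoints(np.array(pts3,float),rv,tv,K,None)[0][:,0]
    T=np.eye(4);T[:3,:3]=cv2.Rodrigues(rv)[0];T[:3,3]=tv[:,0]
    return np.array(c["tool_from_camera"])@T, np.abs(pr-pix).max(1)
E
python3 - <<'E'
from pnp import *
import pickle
np.set_printoptions(precision=3,suppress=True)
s,c=pickle.load(open("w3.pkl","rb"))
f=lambda x,y:(200+(x+.5)/5-.5,180+(y+.5)/5-.5)
M=[(20,15,61),(20,-15,61),(-20,-15,61),(-20,15,61),(31,15,41),(31,-15,41),(20,15,41),(20,-15,41)]
P=[f(*p) for p in[(158,180),(415,180),(405,475),(167,475),(168,38),(398,38),(164,126),(402,126)]]
T,e=modpose(c,M,P);print(T,e)
E
```

```text
[[ 1.     0.002 -0.013  3.721]
 [ 0.002 -1.     0.017  0.137]
 [-0.013 -0.017 -1.    35.557]
 [ 0.     0.     0.     1.   ]] [0.095 0.134 0.06  0.453 0.661 0.534 0.886 0.94 ]
```

```bash

python3 -m jog '[[-1.6,-4.6,0,0,0,0,20],[-1.6,-4.6,0,0,0,0,20],[-1.6,-4.6,0,0,0,0,20],[-1.6,-4.6,0,0,0,0,20],[-1.6,-4.6,0,0,0,0,20],[-1.6,-4.6,0,0,0,0,20],[-1.6,-4.6,0,0,0,0,20],[-1.6,-4.6,0,0,0,0,20]]'
python3 -m jog '[[-1.6,-4.6,0,0,0,0,20],[0,0,0,0,0,-0.144,20],[0,0,0,0,0,0,20],[0,0,0,0,0,0,20]]'
python3 - <<'E'
from cell import monitor,vision
import cv2,pickle
s=monitor.read_state();c=vision.camera("wrist");pickle.dump((s,c),open("w4.pkl","wb"))
print(s["eef_pos"],s["eef_rot"],s["wrist_force"],s["joints"]);cv2.imwrite("pics/w4.png",cv2.resize(c["color"],(768,576),interpolation=cv2.INTER_CUBIC))
a=vision.camera("scene")["color"];cv2.imwrite("pics/s4.png",a)
a=vision.camera("side")["color"];cv2.imwrite("pics/d4.png",a)
E
```

```text
clock: 4.6
eef_pos: [570.3, 136.6, 209.9]
eef_rot: [3.14, 0.002, -0.334]
wrist_force: [0.6, 0.1, -1.8]
finger_gap: 30.0
clock: 5.0
eef_pos: [570.9, 182.8, 210.3]
eef_rot: [3.141, 0.002, -0.194]
wrist_force: [0.5, -0.3, -1.9]
finger_gap: 30.0
[570.86096924 182.77412094 210.34034888] [ 3.14069785e+00  1.57735725e-03 -1.94146659e-01] [ 0.47588946 -0.33935159 -1.89992135] [ 2.48821135e-01  4.08452878e-01  1.36359733e+00 -1.35026481e-04
  1.37135109e+00  2.01379029e+00]
```

View pics/w4.png

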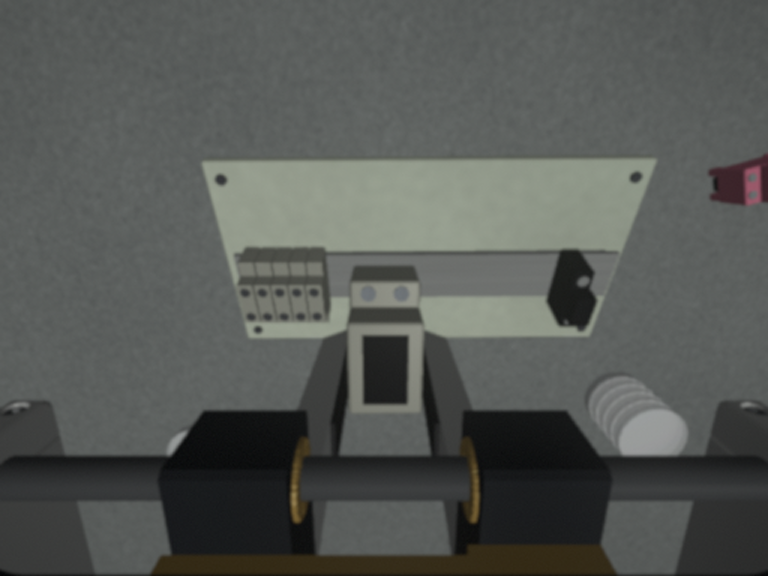

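View pics/s4.png

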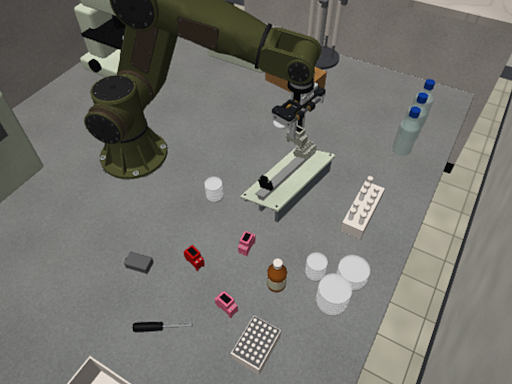

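View pics/d4.png

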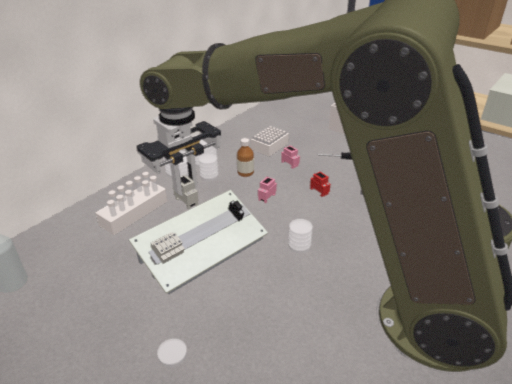

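The wrist view shows the whole board, with its upper corners at (203,161) and (655,158) in the 1.5x picture. The rail's upper edge is at row 253 and the terminal face at column 328. I'll zoom in for an accurate rail pose.

```bash
python3 - <<'E'
import pickle,cv2
s,c=pickle.load(open("w4.pkl","rb"));im=c["color"]
def z(x,y,w,h,k,n): cv2.imwrite(n,cv2.resize(im[y:y+h,x:x+w],None,fx=k,fy=k,interpolation=cv2.INTER_CUBIC))
z(130,95,110,140,5,"pics/w4a.png");z(360,95,85,140,5,"pics/w4b.png")
E
```

```text
(no output)
```

View pics/w4a.png

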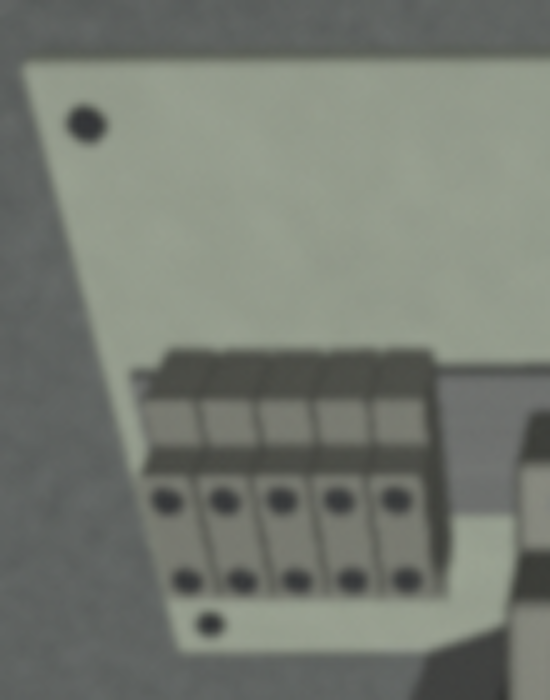

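View pics/w4b.png

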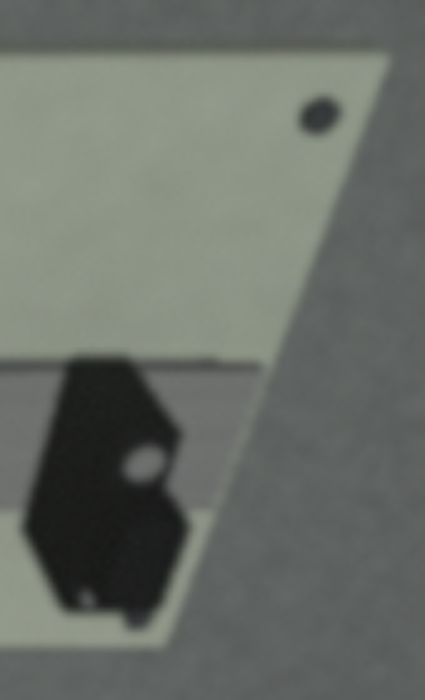

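```bash
python3 - <<'E'
from pnp import *
import pickle
np.set_printoptions(precision=3,suppress=True)
s,c=pickle.load(open("w4.pkl","rb"))
a=lambda x,y:(130+(x+.5)/5-.5,95+(y+.5)/5-.5)
b=lambda x,y:(360+(x+.5)/5-.5,95+(y+.5)/5-.5)
B=[(85,160,-20),(-85,160,-20),(85,-160,-20),(-85,-160,-20),(73,148,-20),(-73,148,-20),(73,-148,-20)]
PB=[a(22,65),a(180,652),b(390,55),b(165,647),a(87,124),a(210,624),b(320,116)]
Rl=[(20,-145,0),(-20,-145,0),(20,145,0)];PR=[b(262,368),b(213,511),a(132,376)]
R=Ro.from_euler("xyz",s["eef_rot"]).as_matrix();W=np.eye(4);W[:3,:3]=R;W[:3,3]=s["eef_pos"]
for M,P in((B,PB),(B+Rl,PB+PR)):
    T,e=modpose(c,M,P);X=W@T
    print(X[:3,3],Ro.from_matrix(X[:3,:3]).as_euler("xyz"),e)
    for m,p in zip(Rl,PR): print(wproj(s,c,(X@np.r_[m,1])[:3])-p)
E
```

```text
[561.616 151.321  70.572] [-0.002 -0.354 -0.187] [0.666 0.485 0.713 0.342 0.621 0.782 0.736]
[0.233 0.737]
[-0.716 -0.007]
[-0.22   0.594]
[561.78  151.231  70.552] [-0.002 -0.352 -0.187] [0.535 0.491 0.69  0.263 0.79  0.828 0.877 0.542 0.607 0.426]
[0.304 0.542]
[-0.607 -0.134]
[-0.153  0.426]
```

```bash
cat > plan.py <<'E'
from h import *
from cell import monitor
np.set_printoptions(precision=2,suppress=True)
RO=np.array([561.7,151.3,70.6]); RR=Ro.from_euler("xyz",[0,-.353,-.187]).as_matrix()
MT=np.eye(4);MT[:3,:3]=Ro.from_euler("xyz",[np.pi,-0.006,0]).as_matrix();MT[:3,3]=[3.9,0,34.0]
def tool():
    s=monitor.read_state();W=np.eye(4);W[:3,:3]=Ro.from_euler("xyz",s["eef_rot"]).as_matrix();W[:3,3]=s["eef_pos"];return s,W
def where():
    s,W=tool();M=W@MT
    L=RR.T@((M@[21,0,11,1])[:3]-RO);F=RR.T@((M@[-21,0,11,1])[:3]-RO)
    Rm=RR.T@M[:3,:3]
    print("t",s["clock"],"L",L,"F",F,"tilt",np.arctan2(-Rm[2,0],Rm[0,0]).round(3),"yaw",np.arctan2(Rm[1,0],Rm[0,0]).round(3),"Frail",RR.T@s["wrist_force"],"gap",s["finger_gap"])
    return s,W,L
def step(dx,dy,dz,W): # rail-frame shift -> tool cm
    print("tool cm",(W[:3,:3].T@RR@np.array([dx,dy,dz]))/10)
def goto(Lt):
    s,W,L=where();d=np.array(Lt)-L;step(*d,W)
E
python3 -m jog '[[0,0,0,0,0.09,-0.007,20],[0,0,0,0,0,0,20],[0,0,0,0,0,0,20]]'
python3 -c "
from plan import *
goto((9,35,17))"
```

```text
clock: 5.45
eef_pos: [571.0, 183.1, 211.8]
eef_rot: [3.142, -0.088, -0.185]
wrist_force: [1.1, 0.6, -1.3]
finger_gap: 29.7
t 5.45 L [ 69.89  33.   102.55] F [ 29.42  32.9  113.78] tilt 0.271 yaw 0.003 Frail [ 0.5   0.76 -1.54] gap 29.710686680268353
tool cm [-3.64 -0.21  9.85]
```

```bash

python3 -m jog '[[-1.8,-0.1,3.5,0,0,0,20],[-1.8,-0.1,3.5,0,0,0,20],[0,0,2.5,0,0,0,20],[0,0,0.3,0,0,0,20],[0,0,0,0,0,0,20],[0,0,0,0,0,0,20]]'
python3 - <<'E'
from plan import *
from cell import vision
import cv2,pickle
goto((9,35,13))
s=monitor.read_state();c=vision.camera("wrist");pickle.dump((s,c),open("w5.pkl","wb"));cv2.imwrite("pics/w5.png",cv2.resize(c["color"][100:320,130:400],None,fx=2.9,fy=2.7,interpolation=cv2.INTER_CUBIC))
E
```

```text
clock: 6.05
eef_pos: [545.9, 190.3, 112.2]
eef_rot: [-3.141, -0.091, -0.184]
wrist_force: [0.7, -0.4, -0.7]
finger_gap: 29.8
t 6.05 L [11.16 35.49 18.08] F [-29.34  35.37  29.19] tilt 0.268 yaw 0.003 Frail [ 0.5  -0.24 -0.9 ] gap 29.783024582679452
tool cm [-0.08  0.05  0.55]
```

View pics/w5.png

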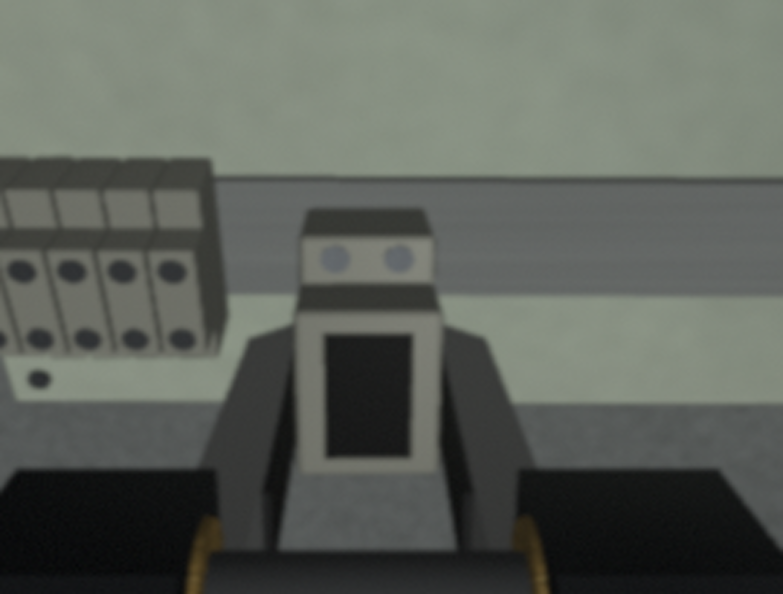

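The lip is over the rail's flange, with clearance to the terminals on the left. I'll feel for the flange top in small steps.

```bash

python3 -m jog '[[0,0,0.2,0,0,0,20],[0,0,0.1,0,0,0,20],[0,0,0,0,0,0,20]]'; python3 -c "
from plan import *
where()"
for i in 1 ; do python3 -m jog '[[0,0,0.1,0,0,0,20],[0,0,0,0,0,0,20]]'; done
python3 -c "
from plan import *
where()"
python3 -m jog '[[0,0,0.1,0,0,0,20],[0,0,0,0,0,0,20]]'
python3 -c "
from plan import *
where()"
```

```text
clock: 6.4
eef_pos: [545.2, 190.2, 107.8]
eef_rot: [3.141, -0.09, -0.183]
wrist_force: [0.0, 0.0, -1.7]
finger_gap: 29.8
t 6.4 L [ 8.98 35.26 14.16] F [-31.51  35.1   25.31] tilt 0.269 yaw 0.004 Frail [-0.55  0.01 -1.6 ] gap 29.83581797593141
clock: 6.6
eef_pos: [545.2, 190.2, 106.6]
eef_rot: [3.141, -0.09, -0.183]
wrist_force: [-0.4, -0.8, -2.0]
finger_gap: 29.7
t 6.6 L [ 8.57 35.24 13.  ] F [-31.92  35.08  24.16] tilt 0.269 yaw 0.004 Frail [-0.9  -0.84 -1.85] gap 29.656728287003986
clock: 6.8
eef_pos: [545.3, 190.2, 105.5]
eef_rot: [3.141, -0.09, -0.183]
wrist_force: [0.9, -0.2, -1.9]
finger_gap: 29.7
t 6.8 L [ 8.24 35.24 11.98] F [-32.24  35.08  23.15] tilt 0.269 yaw 0.004 Frail [ 0.2  -0.06 -2.14] gap 29.71495137288143
```

```bash

python3 -m jog '[[0,0,0.1,0,0,0,20],[0,0,0,0,0,0,20]]'
python3 -m jog '[[0,0,0.05,0,0,0,20],[0,0,0,0,0,0,20]]'
python3 -m jog '[[0,0,0.05,0,0,0,20],[0,0,0,0,0,0,20]]'
python3 -c "
from plan import *
where()"
```

```text
clock: 7.0
eef_pos: [545.5, 190.2, 104.9]
eef_rot: [3.141, -0.09, -0.183]
wrist_force: [-0.9, -0.2, 1.0]
finger_gap: 29.6
clock: 7.2
eef_pos: [545.5, 190.3, 104.7]
eef_rot: [3.142, -0.09, -0.183]
wrist_force: [-4.3, 0.0, 7.1]
finger_gap: 29.2
clock: 7.4
eef_pos: [545.6, 190.2, 104.6]
eef_rot: [3.142, -0.09, -0.183]
wrist_force: [-6.2, -1.0, 10.6]
finger_gap: 30.0
t 7.4 L [ 8.2  35.37 11.05] F [-32.29  35.21  22.2 ] tilt 0.269 yaw 0.004 Frail [-1.91 -2.14 12.01] gap 29.975862640817695
```

```bash
sed -i 's/^RR=/RR=/; s/^MT=np.eye/RO=RO-0.9*RR[:,2]\nMT=np.eye/' plan.py
python3 -c "
from plan import *
s,W,L=where();print(L);step(0,0,5,W);step(23,0,0,W);step(0,0,-15,W)"
```

```text
t 7.4 L [ 8.2  35.37 11.95] F [-32.29  35.21  23.1 ] tilt 0.269 yaw 0.004 Frail [-1.91 -2.14 12.01] gap 29.975862640817695
[ 8.2  35.37 11.95]
tool cm [-0.13 -0.   -0.48]
tool cm [ 2.22  0.01 -0.6 ]
tool cm [0.39 0.   1.45]
```

```bash

python3 -m jog '[[-0.1,0,-0.5,0,0,0,20],[1.15,0,-0.3,0,0,0,20],[1.15,0,-0.3,0,0,0,20],[0,0,0,0,0,0,20],[0,0,0,0,0,0,20]]'
python3 - <<'E'
from plan import *
from cell import vision
import cv2,pickle
goto((31,35,1))
s=monitor.read_state();c=vision.camera("wrist");pickle.dump((s,c),open("w6.pkl","wb"))
cv2.imwrite("pics/w6.png",cv2.resize(c["color"][120:300,150:370],None,fx=3.5,fy=3.3,interpolation=cv2.INTER_CUBIC))
E
```

```text
clock: 7.9
eef_pos: [565.7, 186.3, 116.2]
eef_rot: [3.141, -0.089, -0.183]
wrist_force: [0.4, 0.1, -1.2]
finger_gap: 29.8
t 7.9 L [31.43 35.2  15.7 ] F [-9.06 35.05 26.89] tilt 0.27 yaw 0.004 Frail [-0.08  0.14 -1.29] gap 29.79682912223427
tool cm [0.34 0.02 1.43]
```

View pics/w6.png

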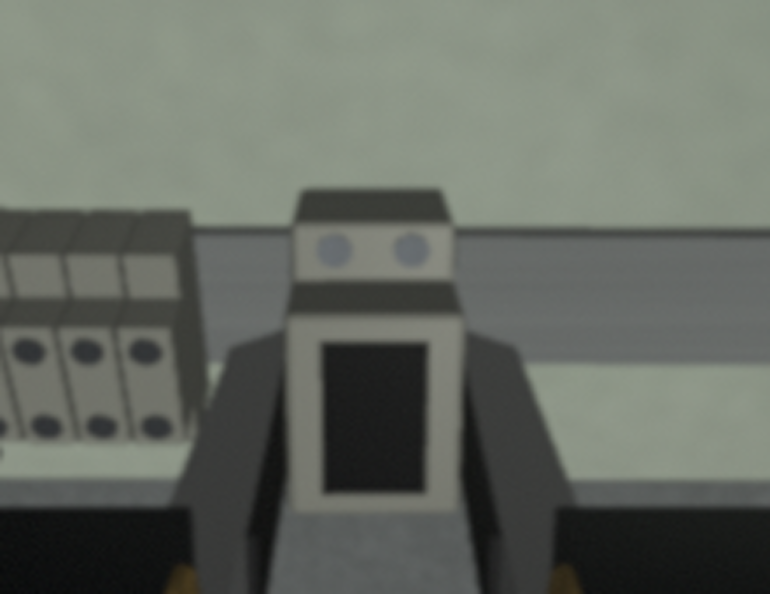

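```bash
python3 - <<'E'
from pnp import *
import pickle
np.set_printoptions(precision=3,suppress=True)
s,c=pickle.load(open("w6.pkl","rb"))
f=lambda x,y:(150+(x+.5)/3.5-.5,120+(y+.5)/3.3-.5)
M=[(20,15,61),(20,-15,61),(-20,-15,61),(-20,15,61),(31,15,41),(31,-15,41),(20,15,41),(20,-15,41)]
P=[f(*p) for p in[(286,316),(465,316),(461,512),(290,512),(294,222),(455,222),(290,283),(457,283)]]
T,e=modpose(c,M,P);print(T,e)
print("lip pred",[wproj(s,c,(0,0,0)) for _ in [0]])
E
```

```text
[[ 1.     0.001  0.002  3.012]
 [ 0.001 -1.     0.01   0.715]
 [ 0.002 -0.01  -1.    35.055]
 [ 0.     0.     0.     1.   ]] [0.096 0.177 0.503 0.57  0.979 0.902 1.254 1.358]
lip pred [array([450.657, 544.599])]
```

```bash

python3 -m jog '[[0.17,0,0.7,0,0,0,20],[0.17,0,0.5,0,0,0,20],[0,0,0.2,0,0,0,20],[0,0,0,0,0,0,20],[0,0,0,0,0,0,20]]'
python3 -c "
from plan import *
s,W,L=where();goto((31,35,1));step(-4,0,0,W);step(-1,0,0,W)"
```

```text
clock: 8.45
eef_pos: [570.7, 185.5, 102.9]
eef_rot: [3.141, -0.09, -0.183]
wrist_force: [-0.1, -0.2, -1.8]
finger_gap: 29.6
t 8.45 L [31.55 35.37  1.54] F [-8.94 35.21 12.71] tilt 0.269 yaw 0.004 Frail [-0.71 -0.25 -1.68] gap 29.568793722645875
t 8.45 L [31.55 35.37  1.54] F [-8.94 35.21 12.71] tilt 0.269 yaw 0.004 Frail [-0.71 -0.25 -1.68] gap 29.568793722645875
tool cm [-0.04  0.04  0.07]
tool cm [-0.39 -0.    0.1 ]
tool cm [-0.1  -0.    0.03]
```

```bash

python3 -m jog '[[-0.02,0.03,0.07,0,0,0,20],[-0.2,0,0.05,0,0,0,20],[-0.2,0,0.05,0,0,0,20],[0,0,0,0,0,0,20]]'
python3 -c "
from plan import *
where()"
python3 -m jog '[[-0.2,0,0.05,0,0,0,20],[-0.1,0,0.03,0,0,0,20],[0,0,0,0,0,0,20]]'
python3 -c "
from plan import *
where()"
```

```text
clock: 8.85
eef_pos: [566.4, 186.0, 100.8]
eef_rot: [3.141, -0.09, -0.183]
wrist_force: [-0.1, 0.4, -1.3]
finger_gap: 29.5
t 8.85 L [26.79 35.04  1.06] F [-13.69  34.88  12.23] tilt 0.269 yaw 0.004 Frail [-0.62  0.42 -1.19] gap 29.536004161009043
clock: 9.15
eef_pos: [563.7, 186.5, 99.8]
eef_rot: [3.141, -0.09, -0.183]
wrist_force: [0.5, -0.2, -2.2]
finger_gap: 29.6
t 9.15 L [23.86 35.04  1.04] F [-16.63  34.88  12.2 ] tilt 0.269 yaw 0.004 Frail [-0.26 -0.07 -2.28] gap 29.56726558576565
```

```bash

python3 -m jog '[[-0.1,0,0.04,0,0,0,20],[-0.05,0,0.03,0,0,0,20],[0,0,0,0,0,0,20]]'
python3 -c "
from plan import *
where()"
python3 -m jog '[[-0.1,0,0.03,0,0,0,20],[0,0,0,0,0,0,20]]'
python3 -c "
from plan import *
where()"
```

```text
clock: 9.45
eef_pos: [562.3, 186.7, 98.9]
eef_rot: [3.141, -0.09, -0.183]
wrist_force: [-0.4, -0.4, -1.9]
finger_gap: 29.7
t 9.45 L [22.28 35.02  0.72] F [-18.21  34.86  11.88] tilt 0.269 yaw 0.004 Frail [-0.96 -0.49 -1.66] gap 29.684262019672854
clock: 9.65
eef_pos: [561.4, 186.9, 98.6]
eef_rot: [3.141, -0.09, -0.183]
wrist_force: [1.2, 0.3, -1.6]
finger_gap: 29.8
t 9.65 L [21.26 35.03  0.72] F [-19.23  34.87  11.88] tilt 0.269 yaw 0.004 Frail [ 0.47  0.53 -1.93] gap 29.784207431678016
```

```bash

python3 -m jog '[[-0.1,0,0.02,0,0,0,20],[0,0,0,0,0,0,20]]'
python3 -m jog '[[-0.05,0,0.02,0,0,0,20],[0,0,0,0,0,0,20]]'
python3 - <<'E'
from plan import *
where()
from cell import vision
import cv2,pickle
c=vision.camera("wrist");cv2.imwrite("pics/w7.png",cv2.resize(c["color"][120:300,150:370],None,fx=3.5,fy=3.3,interpolation=cv2.INTER_CUBIC))
d=vision.camera("side");cv2.imwrite("pics/d7.png",cv2.resize(d["color"][120:290,110:290],None,fx=4,fy=3.5,interpolation=cv2.INTER_CUBIC))
E
```

```text
clock: 9.85
eef_pos: [560.9, 187.0, 98.4]
eef_rot: [3.141, -0.091, -0.183]
wrist_force: [5.5, -1.4, -3.2]
finger_gap: 29.9
clock: 10.05
eef_pos: [560.8, 187.0, 98.4]
eef_rot: [-3.141, -0.092, -0.183]
wrist_force: [6.5, -1.3, -2.6]
finger_gap: 29.9
t 10.05 L [20.7  35.02  0.78] F [-19.81  34.86  11.86] tilt 0.267 yaw 0.004 Frail [ 5.3  -0.07 -4.73] gap 29.870407384377774
```

View pics/w7.png

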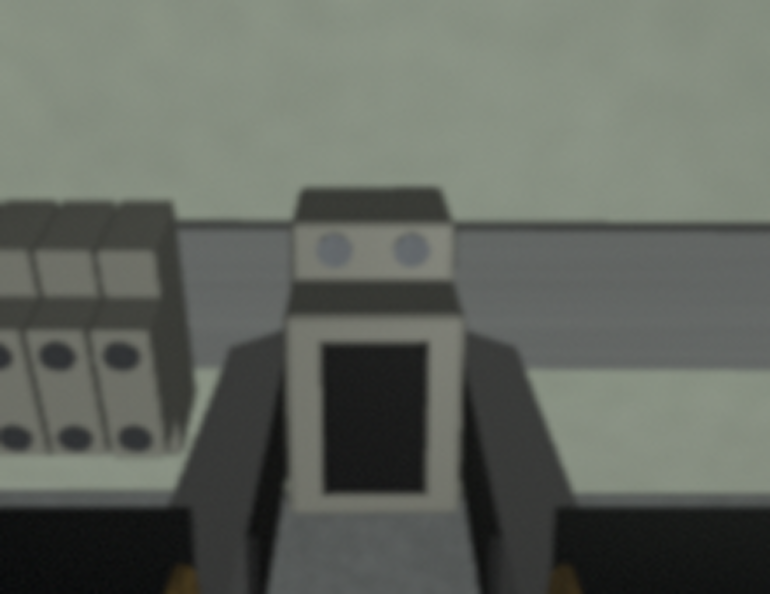

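View pics/d7.png

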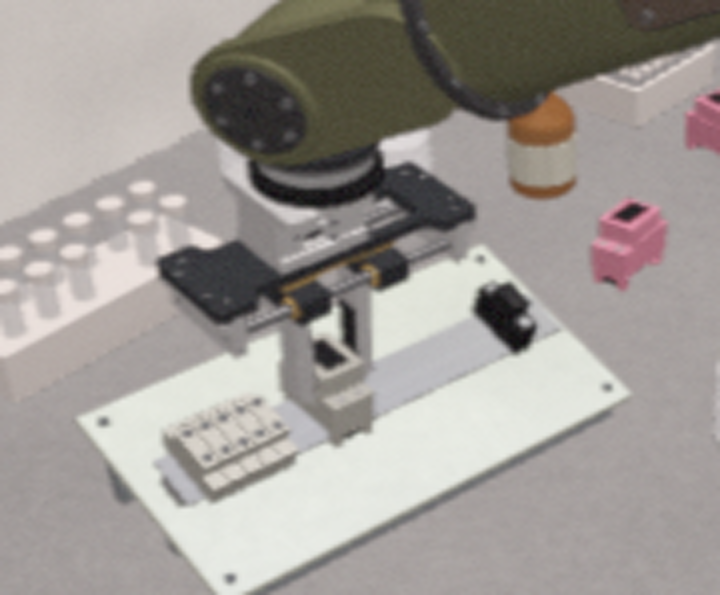

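```bash

python3 -m jog '[[-0.1,0,0.12,0,0.05,0,20],[-0.1,0,0.12,0,0.05,0,20],[0,0,0,0,0,0,20]]' 60
python3 -c "
from plan import *
where()"
```

```text
clock: 10.45
eef_pos: [558.6, 187.4, 95.8]
eef_rot: [3.141, -0.193, -0.183]
wrist_force: [8.7, -3.5, -6.0]
finger_gap: 29.6
t 10.45 L [20.52 35.01  1.06] F [-20.9   34.83   8.  ] tilt 0.166 yaw 0.004 Frail [ 6.6  -1.81 -8.79] gap 29.590769792628656
```

```bash

python3 -m jog '[[0.03,0,0.08,0,0,0,20],[0,0,0,0,0,0,20]]'
python3 -c "
from plan import *
where()"
python3 -m jog '[[0.0,0,0.08,0,0,0,20],[0,0,0,0,0,0,20]]'
python3 -c "
from plan import *
where()"
```

```text
clock: 10.65
eef_pos: [559.0, 187.5, 95.3]
eef_rot: [-3.142, -0.19, -0.183]
wrist_force: [-0.3, -0.9, 3.4]
finger_gap: 29.8
t 10.65 L [20.67 35.14  0.43] F [-20.73  34.99   7.48] tilt 0.169 yaw 0.004 Frail [ 1.02 -0.96  3.22] gap 29.843211155994002
clock: 10.85
eef_pos: [559.2, 187.5, 94.8]
eef_rot: [-3.141, -0.19, -0.183]
wrist_force: [-2.3, -1.1, 9.2]
finger_gap: 29.6
t 10.85 L [20.62 35.21 -0.11] F [-20.79  35.06   6.94] tilt 0.169 yaw 0.004 Frail [ 1.22 -1.53  9.33] gap 29.598807529374813
```

```bash

python3 -m jog '[[-0.09,0,0.1,0,0.04,0,20],[-0.04,0,0.05,0,0.02,0,20],[0,0,0,0,0,0,20]]'
python3 -c "
from plan import *
where()"
python3 -m jog '[[-0.07,0,0.08,0,0.03,0,20],[0,0,0,0,0,0,20]]'
python3 -c "
from plan import *
where()"
```

```text
clock: 11.15
eef_pos: [557.9, 187.8, 92.9]
eef_rot: [-3.142, -0.251, -0.183]
wrist_force: [-1.1, -0.1, 6.6]
finger_gap: 29.5
t 11.15 L [20.36 35.31 -0.12] F [-21.4   35.14   4.4 ] tilt 0.108 yaw 0.004 Frail [ 1.31 -0.32  6.51] gap 29.519331391613612
clock: 11.35
eef_pos: [557.4, 187.9, 91.9]
eef_rot: [-3.142, -0.281, -0.183]
wrist_force: [-3.6, -0.7, 6.8]
finger_gap: 29.4
t 11.35 L [20.3  35.33 -0.12] F [-21.58  35.17   3.14] tilt 0.078 yaw 0.004 Frail [-0.81 -1.36  7.56] gap 29.408055910405498
```

```bash

python3 -m jog '[[-0.07,0,0.08,0,0.03,0,20],[0,0,0,0,0,0,20]]'
python3 -c "
from plan import *
where()"
python3 -m jog '[[-0.07,0,0.08,0,0.03,0,20],[0,0,0,0,0,0,20]]'
python3 - <<'E'
from plan import *
where()
from cell import vision
import cv2,pickle
c=vision.camera("wrist");pickle.dump((monitor.read_state(),c),open("w8.pkl","wb"));cv2.imwrite("pics/w8.png",cv2.resize(c["color"][120:300,150:370],None,fx=3.5,fy=3.3,interpolation=cv2.INTER_CUBIC))
d=vision.camera("side");cv2.imwrite("pics/d8.png",cv2.resize(d["color"][170:270,130:240],None,fx=7,fy=6,interpolation=cv2.INTER_CUBIC))
E
```

```text
clock: 11.55
eef_pos: [557.1, 188.1, 91.0]
eef_rot: [-3.141, -0.312, -0.183]
wrist_force: [-1.7, -0.3, 6.5]
finger_gap: 29.6
t 11.55 L [20.35 35.41 -0.17] F [-21.6   35.23   1.82] tilt 0.047 yaw 0.004 Frail [ 0.75 -0.58  6.6 ] gap 29.604742867146225
clock: 11.75
eef_pos: [556.8, 188.2, 90.3]
eef_rot: [-3.141, -0.342, -0.183]
wrist_force: [-2.6, -0.3, 10.1]
finger_gap: 29.8
t 11.75 L [20.57 35.44  0.02] F [-21.42  35.27   0.74] tilt 0.017 yaw 0.004 Frail [ 1.12 -0.74 10.34] gap 29.757092931361953
```

View pics/w8.png

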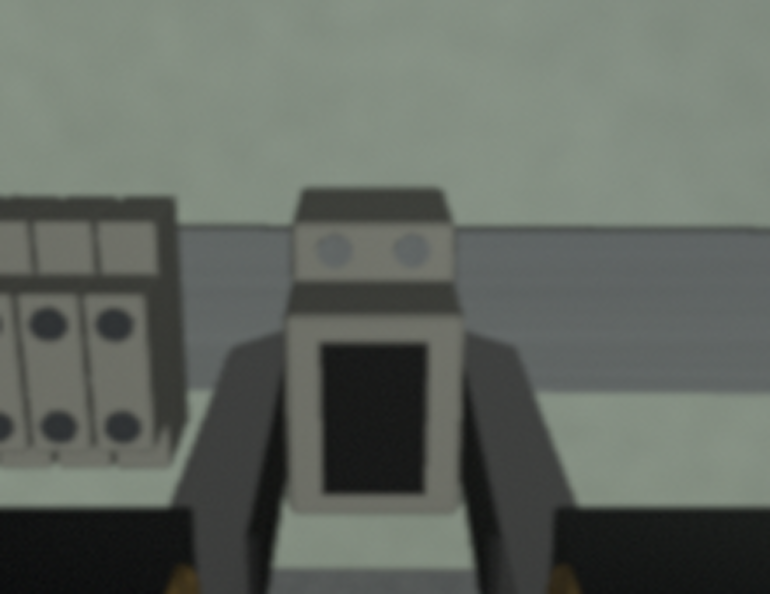

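View pics/d8.png

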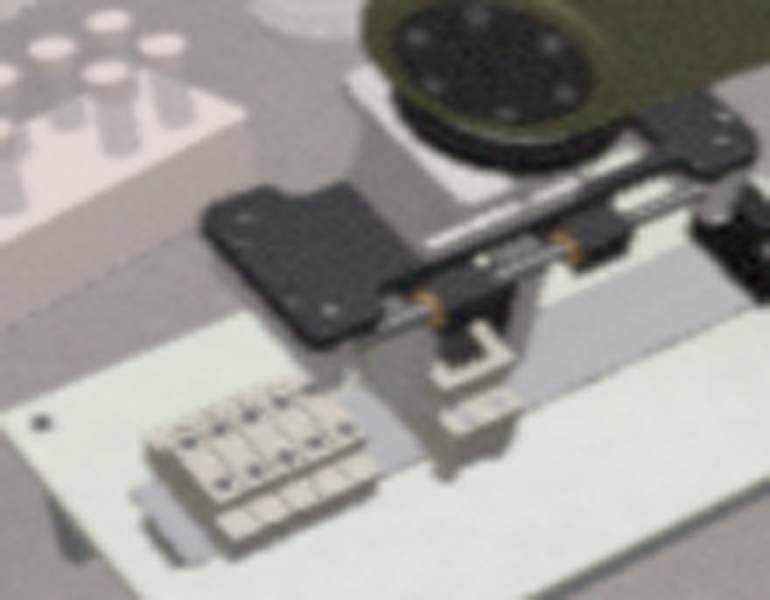

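The module hasn't slipped in the grip, and it's almost flat on the rail. I'll push the foot further to make sure it snaps.

```bash

python3 -m jog '[[-0.05,0,0.06,0,0.02,0,20],[0,0,0,0,0,0,20]]'
python3 -c "
from plan import *
where()"
python3 -m jog '[[-0.01,0,0.06,0,0.01,0,20],[0,0,0,0,0,0,20]]'
python3 -c "
from plan import *
where()"
python3 -m jog '[[-0.01,0,0.06,0,0.01,0,20],[0,0,0,0,0,0,20]]'
python3 -c "
from plan import *
where()"
```

```text
clock: 12.05
eef_pos: [556.6, 188.2, 90.1]
eef_rot: [-3.141, -0.362, -0.183]
wrist_force: [-6.9, -0.8, 16.4]
finger_gap: 29.6
t 12.05 L [20.8  35.45  0.43] F [-21.2   35.3    0.31] tilt -0.003 yaw 0.004 Frail [-0.51 -2.08 17.65] gap 29.64146159084473
clock: 12.25
eef_pos: [556.7, 188.3, 90.1]
eef_rot: [-3.141, -0.372, -0.183]
wrist_force: [-13.1, -0.5, 25.6]
finger_gap: 29.7
t 12.25 L [21.02 35.53  0.62] F [-20.98  35.39   0.09] tilt -0.013 yaw 0.003 Frail [-3.18 -2.92 28.43] gap 29.663872532803854
clock: 12.45
eef_pos: [556.9, 188.4, 90.1]
eef_rot: [-3.141, -0.382, -0.184]
wrist_force: [-18.3, -1.8, 32.8]
finger_gap: 29.6
t 12.45 L [21.45 35.67  0.79] F [-20.54  35.53  -0.18] tilt -0.023 yaw 0.003 Frail [-5.23 -5.18 36.93] gap 29.64219091460121
```

```bash

python3 -m jog '[[0.02,0,-0.14,0,-0.025,0,20],[0,0,0,0,0,0,20]]'
python3 -c "
from plan import *
where()"
python3 -m jog '[[0.06,0,-0.12,0,-0.03,0,20],[0,0,0,0,0,0,20]]'
python3 -c "
from plan import *
where()"
```

```text
clock: 12.65
eef_pos: [556.9, 188.3, 90.0]
eef_rot: [-3.141, -0.356, -0.184]
wrist_force: [-6.7, 0.9, 15.9]
finger_gap: 29.6
t 12.65 L [20.86 35.56  0.02] F [-21.14  35.42   0.15] tilt 0.003 yaw 0.003 Frail [-0.82 -0.35 17.2 ] gap 29.628017024978977
clock: 12.85
eef_pos: [557.2, 188.1, 90.7]
eef_rot: [-3.141, -0.326, -0.184]
wrist_force: [1.5, 1.6, 6.6]
finger_gap: 29.7
t 12.85 L [20.74 35.44 -0.14] F [-21.24  35.32   1.25] tilt 0.033 yaw 0.003 Frail [3.37 1.87 5.82] gap 29.72797818323175
```

```bash

python3 -m jog '[[0.06,0,-0.08,0,-0.03,0,20],[0,0,0,0,0,0,20]]'
python3 -c "
from plan import *
s,W,L=where();print(s['moment'])"
```

```text
clock: 13.05
eef_pos: [557.3, 188.0, 91.2]
eef_rot: [-3.141, -0.295, -0.184]
wrist_force: [1.0, 2.8, 1.8]
finger_gap: 29.4
t 13.05 L [20.24 35.41 -0.44] F [-21.67  35.27   2.22] tilt 0.064 yaw 0.003 Frail [1.11 2.91 1.55] gap 29.43680393147864
[ 0.5  -1.15  0.16]
```

```bash

python3 -m jog '[[-0.06,0,0.09,0,0.03,0,20],[-0.06,0,0.1,0,0.03,0,20],[0,0,0,0,0,0,20]]'
python3 -c "
from plan import *
s,W,L=where();print(s['moment'])"
python3 -m jog '[[-0.02,0,0.06,0,0.015,0,20],[0,0,0,0,0,0,20]]'
python3 -c "
from plan import *
s,W,L=where();print(s['moment'])"
```

```text
clock: 13.35
eef_pos: [556.5, 188.3, 90.0]
eef_rot: [-3.141, -0.359, -0.183]
wrist_force: [1.7, 0.4, 10.0]
finger_gap: 29.3
t 13.35 L [20.58 35.52  0.21] F [-21.42  35.35   0.23] tilt 0.0 yaw 0.004 Frail [4.99 0.7  8.85] gap 29.28293393321386
[-0.19 -0.65 -0.04]
clock: 13.55
eef_pos: [556.5, 188.3, 90.0]
eef_rot: [-3.141, -0.373, -0.183]
wrist_force: [-8.5, -0.3, 22.0]
finger_gap: 29.7
t 13.55 L [20.83 35.54  0.62] F [-21.17  35.39   0.03] tilt -0.014 yaw 0.004 Frail [-0.24 -1.89 23.48] gap 29.7057606041162
[-0.36  0.57 -0.2 ]
```

```bash

python3 -m jog '[[0,0,-0.06,0,-0.013,0,20],[0,0,0,0,0,0,42],[0,0,0,0,0,0,42],[0,0,0,0,0,0,42],[0,0,-3,0,0,0,42],[0,0,-4,0,0,0,42],[0,0,-4,0,0,0,42],[0,0,0,0,0,0,42]]'
python3 - <<'E'
from plan import *
where()
from cell import vision
import cv2,pickle
c=vision.camera("wrist");pickle.dump((monitor.read_state(),c),open("w9.pkl","wb"));cv2.imwrite("pics/w9.png",cv2.resize(c["color"],(768,576)))
d=vision.camera("side");cv2.imwrite("pics/d9.png",cv2.resize(d["color"][170:270,130:240],None,fx=7,fy=6,interpolation=cv2.INTER_CUBIC))
d=vision.camera("scene");cv2.imwrite("pics/s9.png",cv2.resize(d["color"][120:220,235:345],None,fx=7,fy=6,interpolation=cv2.INTER_CUBIC))
E
```

```text
clock: 14.35
eef_pos: [518.6, 195.9, 196.6]
eef_rot: [-3.138, -0.363, -0.184]
wrist_force: [0.0, 1.1, -0.4]
finger_gap: 39.6
t 14.35 L [ 21.28  35.97 113.74] F [-20.71  35.84 113.57] tilt -0.004 yaw 0.003 Frail [-0.29  1.08 -0.3 ] gap 39.62342759873361
```

View pics/w9.png

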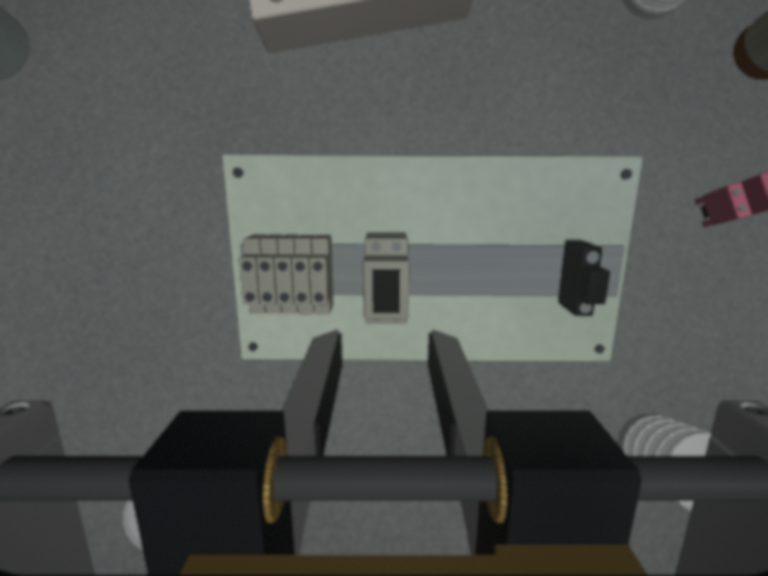

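View pics/d9.png

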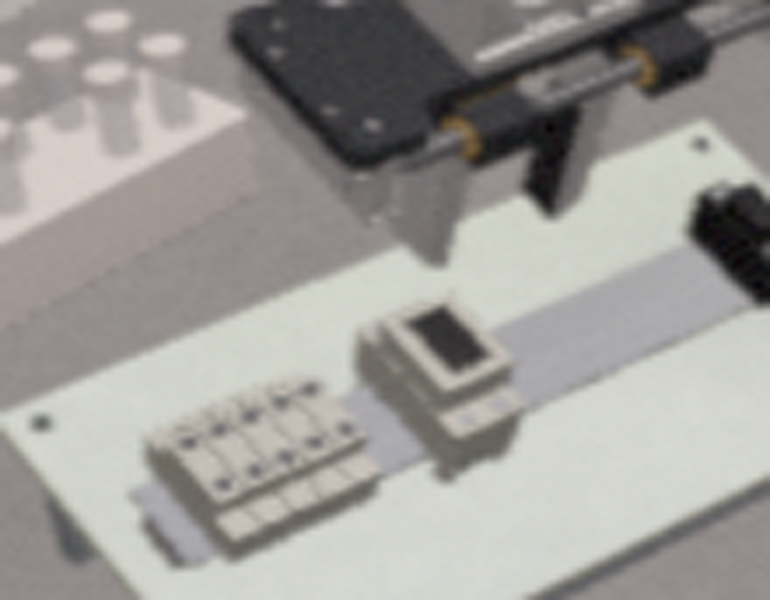

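View pics/s9.png

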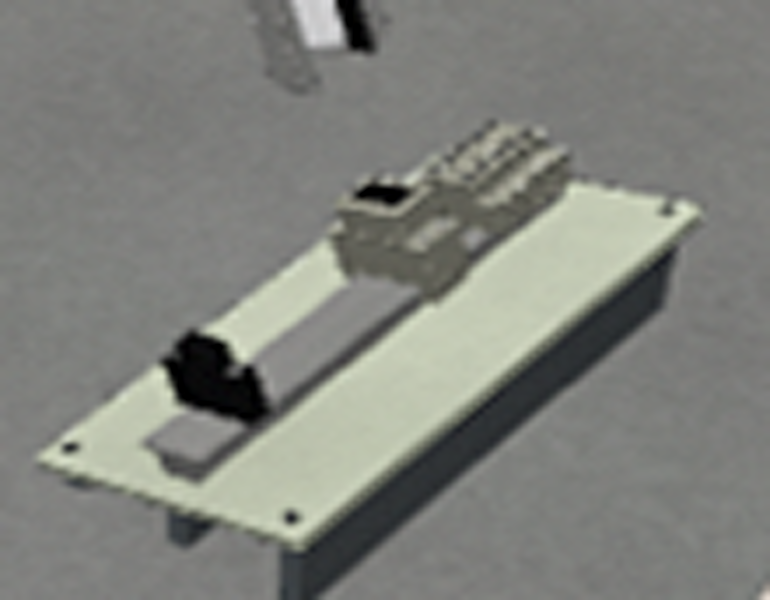

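The module sits on the rail. I'll check its tilt numerically from this wrist view, since clip-resting (0.15–0.2 rad) and home (0 rad) should be distinguishable.

```bash
python3 - <<'E'
import pickle,cv2
s,c=pickle.load(open("w9.pkl","rb"));im=c["color"]
cv2.imwrite("pics/w9z.png",cv2.resize(im[150:220,210:290],None,fx=9,fy=8,interpolation=cv2.INTER_CUBIC))
cv2.imwrite("pics/w9y.png",cv2.resize(im[150:220,360:430],None,fx=9,fy=8,interpolation=cv2.INTER_CUBIC))
E
```

```text
(no output)
```

View pics/w9z.png

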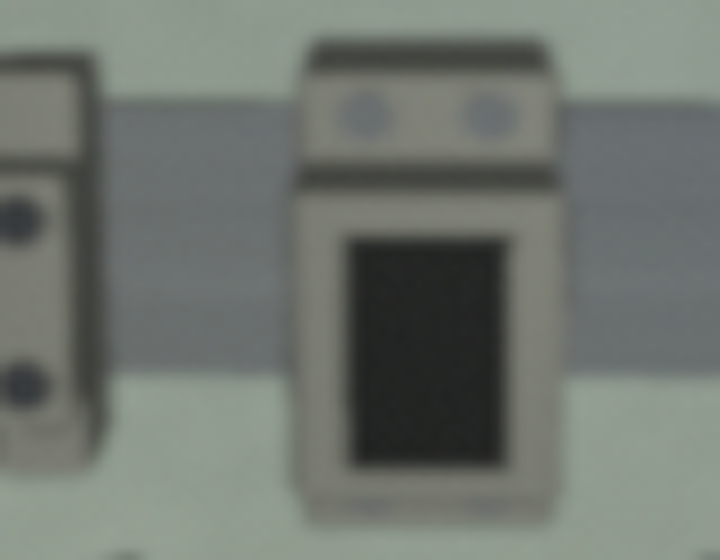

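View pics/w9y.png

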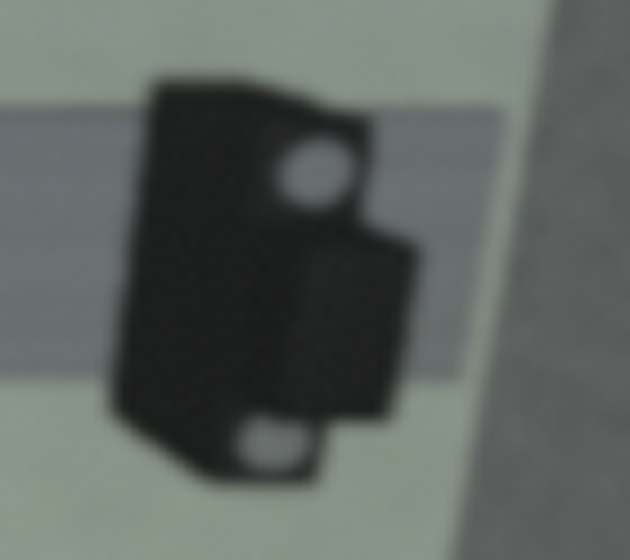

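```bash
python3 - <<'E'
from pnp import *
from plan import RO,RR
import pickle
np.set_printoptions(precision=3,suppress=True)
s,c=pickle.load(open("w9.pkl","rb"))
f=lambda x,y:(210+(x+.5)/9-.5,150+(y+.5)/8-.5)
M=[(20,15,61),(20,-15,61),(-20,-15,61),(-20,15,61),(31,15,41),(31,-15,41),(20,15,41),(20,-15,41),(-31,15,41),(-31,-15,41)]
P=[f(*p) for p in[(295,190),(565,190),(557,498),(298,498),(305,70),(550,70),(301,163),(558,163),(308,524),(552,524)]]
T,e=modpose(c,M,P);
W=np.eye(4);W[:3,:3]=Ro.from_euler("xyz",s["eef_rot"]).as_matrix();W[:3,3]=s["eef_pos"]
X=W@T;print(RR.T@X[:3,:3],RR.T@(X[:3,3]-RO),e)
g=lambda x,y:(360+(x+.5)/9-.5,150+(y+.5)/8-.5)
for p in [(155,85),(133,247),(112,410)]:
    o,d=wray(s,c,*g(*p));o=RR.T@(o-RO);d=RR.T@d;print("stop",o-d*o[2]/d[2])
for p in [(108,300),(104,120)]:
    o,d=wray(s,c,*f(*p));o=RR.T@(o-RO);d=RR.T@d;print("term",o-d*o[2]/d[2])
E
```

```text
[[ 1.    -0.006  0.015]
 [ 0.006  1.     0.003]
 [-0.015 -0.003  1.   ]] [ -3.916  33.445 -18.607] [0.355 0.061 0.417 0.188 0.768 0.905 0.489 0.502 0.15  0.044]
stop [  23.341 -100.59     0.   ]
stop [  -0.076 -100.661    0.   ]
stop [ -24.625 -100.882   -0.   ]
term [-8.823 74.698  0.   ]
term [17.52 74.42  0.  ]
```

Tilt is about 0.015 rad, so the module is home. The stop's face is at rail y ≈ -100.7 (back face ≈ -114.7) and the terminal face is at about 74.6. Next I'll bring the shut fingers in behind the stop.

```bash
cat >> plan.py <<'E'
def tcp(target=None):
    s,W=tool();p=RR.T@(W[:3,3]-RO);print("t",s["clock"],"tcp rail",p,"F",RR.T@s["wrist_force"],"gap",s["finger_gap"])
    if target is not None: step(*(np.array(target)-p),W)
E
python3 -c "
from plan import *
tcp((0,-140,100)); tcp((0,-140,10))"
```

```text
t 14.5 tcp rail [ -6.43  34.57 131.4 ] F [ 0.82  0.26 -0.37] gap 39.62029040849221
tool cm [ 0.57 17.46  3.14]
t 14.5 tcp rail [ -6.43  34.57 131.4 ] F [ 0.82  0.26 -0.37] gap 39.62029040849221
tool cm [ 0.54 17.46 12.14]
```

```bash

python3 -m jog '[[0.15,4.3,0,0,0,0,0],[0.15,4.3,0,0,0,0,0],[0.15,4.4,0,0,0,0,0],[0.15,4.4,0,0,0,0,0],[0,0,4,0,0,0,0],[0,0,3,0,0,0,0],[0,0,0,0,0,0,0],[0,0,0,0,0,0,0]]' 10
python3 - <<'E'
from plan import *
tcp((0,-140,10))
from cell import vision
import cv2
c=vision.camera("wrist");cv2.imwrite("pics/w10.png",c["color"])
E
```

```text
clock: 15.3
eef_pos: [515.6, 18.3, 127.7]
eef_rot: [3.141, -0.354, -0.183]
wrist_force: [0.8, -0.6, 0.6]
finger_gap: 0.2
t 15.3 tcp rail [   0.41 -139.23   61.63] F [ 1.07 -0.45  0.27] gap 0.19240703598130016
tool cm [-0.05  0.08  5.16]
```

View pics/w10.png

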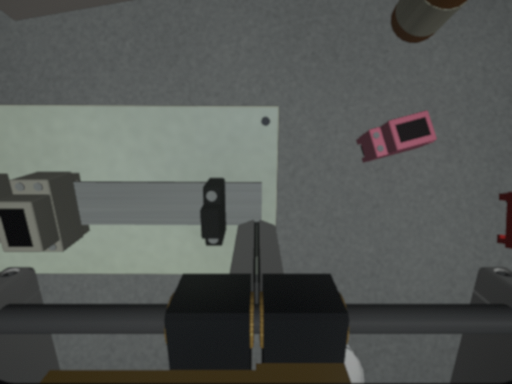

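```bash

python3 -m jog '[[0,0,3,0,0,0,0],[0,0,2.1,0,0,0,0],[0,-0.6,0,0,0,0,0],[0,0,0,0,0,0,0]]'
python3 -c "
from plan import *
tcp((0,-125,11))"
python3 -m jog '[[0,-1,0,0,0,0,0],[0,-1,0,0,0,0,0],[0,-1,0,0,0,0,0],[0,-1,0,0,0,0,0]]'
python3 -c "
from plan import *
tcp((0,12,11))"
```

```text
clock: 15.75
eef_pos: [535.0, 21.9, 82.0]
eef_rot: [3.141, -0.358, -0.182]
wrist_force: [0.1, 0.1, -0.6]
finger_gap: 0.5
t 15.75 tcp rail [   1.88 -132.16   12.31] F [-0.13  0.11 -0.64] gap 0.5221404777504192
tool cm [-0.19 -0.72  0.13]
clock: 16.15
eef_pos: [542.4, 61.0, 82.5]
eef_rot: [-3.141, -0.359, -0.183]
wrist_force: [-1.2, -2.1, 2.2]
finger_gap: 0.4
t 16.15 tcp rail [  2.13 -92.35  12.83] F [ 0.   -2.3   2.29] gap 0.3645067884156222
tool cm [ -0.18 -10.44   0.2 ]
```

```bash

python3 -m jog '[[-0.05,-1.2,0,0,0,0,0],[-0.05,-1.2,0,0,0,0,0],[-0.05,-1.2,0,0,0,0,0],[0,-1.2,0,0,0,0,0],[0,-1.2,0,0,0,0,0],[0,-1,0,0,0,0,0],[0,-0.6,0,0,0,0,0],[0,-0.4,0,0,0,0,0]]'
python3 -c "
from plan import *
tcp((0,18,11))"
python3 -m jog '[[0,-0.4,0,0,0,0,0],[0,-0.4,0,0,0,0,0],[0,-0.4,0,0,0,0,0],[0,-0.4,0,0,0,0,0]]'
python3 -c "
from plan import *
tcp((0,18,11))"
```

```text
clock: 16.95
eef_pos: [555.2, 139.8, 80.2]
eef_rot: [3.141, -0.357, -0.183]
wrist_force: [0.1, -1.6, 1.1]
finger_gap: 0.7
t 16.95 tcp rail [ -0.7  -12.5   11.39] F [ 0.77 -1.54  0.89] gap 0.6874209991684347
tool cm [ 0.08 -3.05  0.04]
clock: 17.35
eef_pos: [558.1, 155.1, 80.0]
eef_rot: [3.141, -0.357, -0.183]
wrist_force: [-1.0, -2.7, 1.6]
finger_gap: 0.2
t 17.35 tcp rail [-0.77  3.02 11.21] F [ 0.12 -2.8   1.61] gap 0.17715747214173186
tool cm [ 0.08 -1.5   0.02]
```

```bash

python3 -m jog '[[0,-0.3,0,0,0,0,0],[0,-0.3,0,0,0,0,0],[0,-0.3,0,0,0,0,0],[0,-0.2,0,0,0,0,0],[0,-0.1,0,0,0,0,0],[0,0,0,0,0,0,0]]'
python3 -c "
from plan import *
tcp((0,18.5,11))"
python3 -m jog '[[0,-0.1,0,0,0,0,0],[0,-0.1,0,0,0,0,0],[0,0,0,0,0,0,0]]'
python3 -c "
from plan import *
tcp((0,18,11))"
```

```text
clock: 17.95
eef_pos: [560.3, 166.9, 80.0]
eef_rot: [3.141, -0.357, -0.183]
wrist_force: [1.0, -0.6, -0.1]
finger_gap: 0.6
t 17.95 tcp rail [-0.81 15.09 11.2 ] F [ 0.93 -0.37 -0.48] gap 0.5630551862525145
tool cm [ 0.08 -0.34  0.02]
clock: 18.25
eef_pos: [560.6, 168.7, 80.0]
eef_rot: [3.141, -0.357, -0.183]
wrist_force: [0.6, -3.2, 0.3]
finger_gap: 0.7
t 18.25 tcp rail [-0.78 16.93 11.24] F [ 1.18 -3.   -0.09] gap 0.7034372069545772
tool cm [ 0.08 -0.11  0.02]
```

```bash

python3 -m jog '[[0,-0.1,0,0,0,0,0],[0,0,0,0,0,0,0]]'
python3 -m jog '[[0,-0.1,0,0,0,0,0],[0,0,0,0,0,0,0]]'
python3 -m jog '[[0,-0.1,0,0,0,0,0],[0,0,0,0,0,0,0]]'
python3 -c "
from plan import *
tcp((0,18,11))"
```

```text
clock: 18.45
eef_pos: [560.8, 169.8, 80.0]
eef_rot: [3.141, -0.357, -0.183]
wrist_force: [0.2, -2.9, 0.0]
finger_gap: 0.8
clock: 18.65
eef_pos: [561.0, 170.8, 80.0]
eef_rot: [3.141, -0.357, -0.183]
wrist_force: [0.9, -2.3, -1.0]
finger_gap: 0.6
clock: 18.85
eef_pos: [561.2, 171.6, 80.1]
eef_rot: [3.141, -0.357, -0.183]
wrist_force: [0.5, -4.3, 0.8]
finger_gap: 0.7
t 18.85 tcp rail [-0.76 19.82 11.26] F [ 1.51 -4.14  0.25] gap 0.7430040695754513
tool cm [0.08 0.18 0.03]
```

```bash

python3 -m jog '[[0,-0.1,0,0,0,0,0],[0,0,0,0,0,0,0]]'
python3 -m jog '[[0,-0.1,0,0,0,0,0],[0,0,0,0,0,0,0]]'
python3 - <<'E'
from plan import *
tcp()
from cell import vision
import cv2
c=vision.camera("wrist");cv2.imwrite("pics/w11.png",cv2.resize(c["color"][120:290,80:330],None,fx=3,fy=3,interpolation=cv2.INTER_CUBIC))
E
```

```text
clock: 19.05
eef_pos: [561.1, 171.6, 80.0]
eef_rot: [3.139, -0.356, -0.183]
wrist_force: [-2.6, -13.2, 4.0]
finger_gap: 0.5
clock: 19.25
eef_pos: [561.1, 171.6, 80.0]
eef_rot: [3.138, -0.356, -0.183]
wrist_force: [-5.5, -21.5, 8.8]
finger_gap: 0.6
t 19.25 tcp rail [-0.84 19.83 11.25] F [  1.7  -22.11   8.74] gap 0.5810357911039816
```

View pics/w11.png

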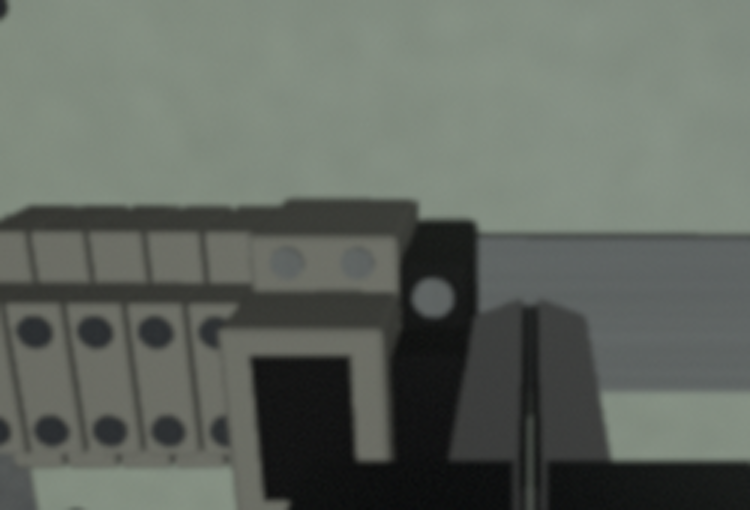

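It hit a hard stop at 22 N where expected, with no gap visible on either side. Backing off and taking a final look.

```bash

python3 -m jog '[[0,0.4,0,0,0,0,0],[0,2,0,0,0,0,0],[0,2,-1,0,0,0,0],[0,0,-4,0,0,0,0],[0,0,-4,0,0,0,0],[0,0,-4,0,0,0,0],[0,0,0,0,0,0,0],[0,0,0,0,0,0,0]]'
python3 - <<'E'
from plan import *
tcp()
from cell import vision
import cv2,pickle
s=monitor.read_state();c=vision.camera("wrist");pickle.dump((s,c),open("w12.pkl","wb"));cv2.imwrite("pics/w12.png",cv2.resize(c["color"][120:240,110:270],None,fx=5,fy=5,interpolation=cv2.INTER_CUBIC))
d=vision.camera("side");cv2.imwrite("pics/d12.png",cv2.resize(d["color"][170:270,130:240],None,fx=7,fy=6,interpolation=cv2.INTER_CUBIC))
d=vision.camera("scene");cv2.imwrite("pics/s12.png",d["color"])
E
```

```text
clock: 20.1
eef_pos: [509.0, 139.1, 202.4]
eef_rot: [-3.141, -0.359, -0.183]
wrist_force: [0.3, 0.1, 0.3]
finger_gap: 0.6
t 20.1 tcp rail [ -0.94 -21.76 141.71] F [0.34 0.13 0.17] gap 0.6374819212583849
```

View pics/w12.png

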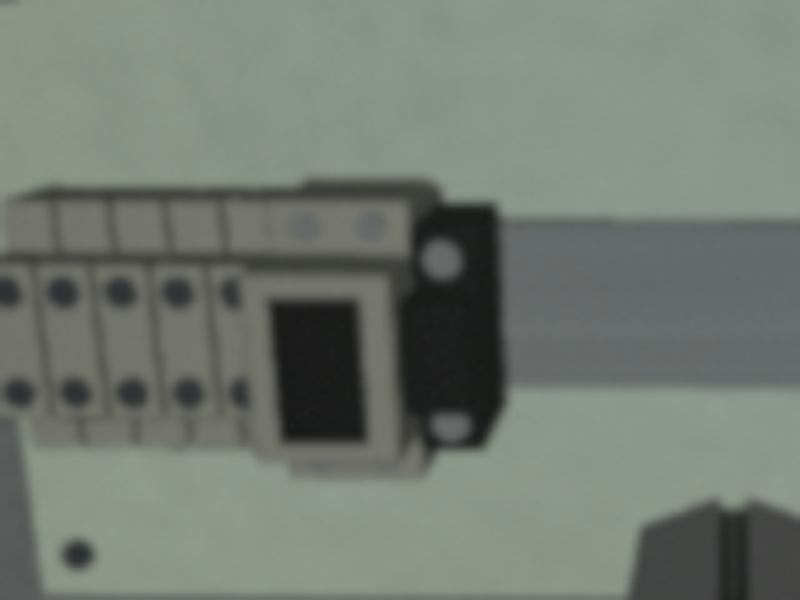

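View pics/d12.png

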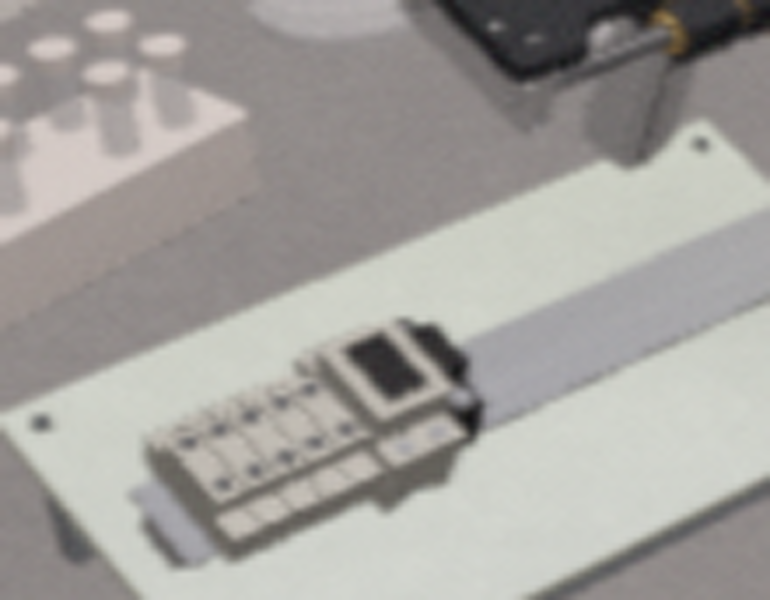

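View pics/s12.png

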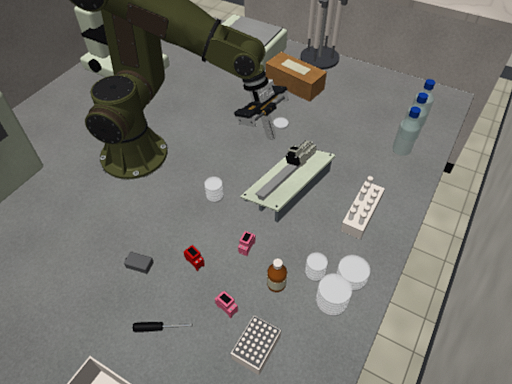

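The module is closed up flat between the terminals and the stop, with no visible gaps. The other things haven't moved and the gripper is clear, so I'm handing in.

```bash
python3 -c "
from cell import order; print(order.sign_off())"
```

```text
the job is handed in; nothing more can be done
None
```

The grey relay module is snapped onto the rail and closed up between the terminal blocks and the end stop. I handed the job in at about 20 s, and no verdict was reported.

**What I did:** I gripped the module by its top block and touched its lip on the flange to find the height. I hooked the lip under the upper edge at about 0.27 rad tilt, then turned it down about the lip and pressed until the seat was hard on the rail. After letting go, I pushed the end stop from behind with shut fingers until it came up hard (22 N). That was at fingertip rail y 19.8 mm, against the expected 18.5 mm.

**What the checks showed:**
- **Seating:** after release the wrist camera gave a tilt of about 0.015 rad, where an unsnapped module would rest at 0.15 to 0.2 rad. That was before the slide. Afterwards I judged it by eye, and it looked flat.
- **Gaps and surroundings:** no gap showed on either side. The other things looked unmoved, and the gripper was clear with wrist force near zero.

**What was weak or disagreed:**
- **Clip:** I never saw the clip itself, so the snap is inferred from the tilt. A test lift of the foot before letting go was not clear-cut: the model put the foot 2.2 mm up, though the wrist moment suggested the clip was holding.
- **Module position:** that same camera fit put the module about 7 mm too low through the rail and 4 mm off along the slope. I put this down to scale error at that distance and trusted only its angle.
- **Rail height:** the touch on the flange differed from the camera estimate by 0.9 mm, and I used the touch.

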